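# Start the self-tapping screws in a practice pot, then cover it

### The job

Use the hand driver to start every self-tapping screw that stands in the round practice pot: press firmly down on its head while turning clockwise until it has gone all the way in and will turn no farther. Then stand the driver upright on the dark rubber mat and set the round cover on the pot so that it sits level on the rim, and let go. Leave the bur stand, the glass dish and the wire spool where they are.

Things in the scene. Friction and masses are not known exactly. Their poses are not given: they have to be found in the camera images.
- pot: Fixed round steel pot, outside diameter 140 mm, inside 128 mm, rim 40 mm above the worktop, with a square plaster bed inside at height 24 mm. Origin: centre of the underside. Four square pockets in the bed at (+-25.5, +-25.5) mm in the pot's frame; three or four hold a plug with a screw. Each screw has a round steel head of diameter 16 mm with four small nibs on top.
- pot_rim (a point): Centre of the pot's mouth at the height of the rim (40 mm above the worktop).
- cover: Loose round steel cover, 220 g: disc of diameter 142 mm, 5 mm thick; below it a lip (six tabs, outside diameter 116 mm, 4 mm deep) that goes inside the pot's mouth; on top in the middle a black bar grip, 44 mm along the cover's x, 20 mm across (y), from 9 to 39 mm above the origin. Origin: centre of the underside of the lip. Lies right way up; any yaw will do on the pot.
- cover_seat (a point): Centre of the underside of the cover's disc (4 mm above its origin): seated, it coincides with pot_rim. A screw that is not driven in holds the cover up.
- driver: Loose hand driver, 120 g, 54 mm tall, upright on its round foot (diameter 42). Origin: centre of its open lower end, z up. Socket in the foot: inside diameter 24, 6 mm deep; goes loosely over a screw head until its flat bottom rests on it. Grip: 34 mm (x) by 22 mm across flats (y), 26 to 54 mm above the origin. Drives by friction: slips below 7 to 10 N, press with 13 to 18 N; lifted, it turns back freely.
- mat: Fixed thin dark rubber instrument mat with fine ribs, 120 x 100 mm (x, y), 2 mm thick; the driver is to be stood on it. Origin: centre of the underside.
- bur_stand: Bystander: small bur stand, 24x60x38 mm.
- dish: Bystander: octagonal glass dappen dish, 33x33x25 mm.
- spool: Bystander: spool of ligature wire, 46x37x14 mm.
- screw_a: White plug, 20x20x15 mm, lying in a pocket of the bed (1 mm play), from which this screw stands; None if absent. Leave it there. Origin: centre of its underside, on the screw's axis. Top of the screw head: 33.7 mm above this origin before driving (3.7 mm above the pot's rim), 27.7 mm when fully in. The screw is sprung: pressed, it gives way 1 mm per 3 N, at most 6 mm, and springs back.
- turn_a (a joint): How far this screw has been turned clockwise seen from above, rad: 0 at the start, 6.0 (nearly one turn) at its stop. It sinks 1 mm per rad. Friction of about 0.04 N m keeps it where it is left; pushing alone does not turn it; turned anticlockwise under pressure it comes out again.
- screw_b: White plug, 20x20x15 mm, lying in a pocket of the bed (1 mm play), from which this screw stands; None if absent. Leave it there. Origin: centre of its underside, on the screw's axis. Top of the screw head: 33.7 mm above this origin before driving (3.7 mm above the pot's rim), 27.7 mm when fully in. The screw is sprung: pressed, it gives way 1 mm per 3 N, at most 6 mm, and springs back.
- turn_b (a joint): How far this screw has been turned clockwise seen from above, rad: 0 at the start, 6.0 (nearly one turn) at its stop. It sinks 1 mm per rad. Friction of about 0.04 N m keeps it where it is left; pushing alone does not turn it; turned anticlockwise under pressure it comes out again.
- screw_c: White plug, 20x20x15 mm, lying in a pocket of the bed (1 mm play), from which this screw stands; None if absent. Leave it there. Origin: centre of its underside, on the screw's axis. Top of the screw head: 33.7 mm above this origin before driving (3.7 mm above the pot's rim), 27.7 mm when fully in. The screw is sprung: pressed, it gives way 1 mm per 3 N, at most 6 mm, and springs back.
- turn_c (a joint): How far this screw has been turned clockwise seen from above, rad: 0 at the start, 6.0 (nearly one turn) at its stop. It sinks 1 mm per rad. Friction of about 0.04 N m keeps it where it is left; pushing alone does not turn it; turned anticlockwise under pressure it comes out again.
- screw_d: White plug, 20x20x15 mm, lying in a pocket of the bed (1 mm play), from which this screw stands; None if absent. Leave it there. Origin: centre of its underside, on the screw's axis. Top of the screw head: 33.7 mm above this origin before driving (3.7 mm above the pot's rim), 27.7 mm when fully in. The screw is sprung: pressed, it gives way 1 mm per 3 N, at most 6 mm, and springs back.
- turn_d (a joint): How far this screw has been turned clockwise seen from above, rad: 0 at the start, 6.0 (nearly one turn) at its stop. It sinks 1 mm per rad. Friction of about 0.04 N m keeps it where it is left; pushing alone does not turn it; turned anticlockwise under pressure it comes out again.

How it is judged:
By the outcome, as a careful person would: the job done as asked, in the order asked, and still so for the second after the job is handed in, with the robot touching nothing.
Of screw_a, screw_b, screw_c, screw_d only 3 to 4 are there at a start; the rules pass over those that are not, and their reading is None.
At some moment in a run one of driver, cover may be knocked a few centimetres aside while the robot is not near it.
Once in a run the grip may slacken for a moment while it holds something.
It also fails if it takes over 210 s, if anything falls off the work surface, if the arm or the gripper's body presses on something with over 40 N, if the wrist force passes 120 N, or if a joint passes its speed limit or range.

### The arm

A 6-joint arm with a two-finger parallel gripper is mounted at the origin on a cart in front of the work surface, level with it; the furniture and walls round the work are solid. World frame = base frame: x ahead of the robot, y to its left, z up, the work surface at z = 0. Lengths are in m, angles in rad, forces in N, time in s.
With the tool pointing down it reaches from about 0.35 to 0.775 m from the base axis. Payload 7.3 kg.
Tool frame: the origin (TCP) lies on the centre line of the jaws, within the pads' length; the fingertips stand ahead of it and the grasp point (between the pads) lies 11 mm behind it (robot.nose_length is the z of the fingertips in the tool frame, in m); z points along the fingers, y is the line along which they close (so a half turn about z gives the same grasp; the last joint's range is limited). The gripper opens to 92 mm and grips with 3 to 60 N. Pads are 19 mm wide; open, the fingers measure 130 mm over their backs; the gripper's body (75 mm by 190 mm) begins 47 mm behind the grasp point.
Start: joints at [-1.435, 0.342, 1.524, -0, 1.275, -0.146], TCP at [0.146, -0.504, 0.235] pointing down, gripper open.
Joint ranges: [-2.53, 2.53], [-0.77, 2.02], [0.04, 2.7], [-1, 4.14], [0.28, 2.66], [-3.11, 3.11]. Speed limits (rad/s): [2.57, 2.57, 3.14, 3.14, 3.14, 3.14].

### API

Orientations are given as [roll, pitch, yaw] about the fixed x, y, z axes, in that order (R = Rz(yaw) Ry(pitch) Rx(roll)).
In Python, from cell import robot, cams gives the robot as it stands. The module is installed in compiled form; this text tells all that it offers.
- The arm moves only by the tool carry_out, never from a script. Its argument "deltas" is a list of rows, each a list of 7 numbers: the shift along the tool's x, y, z in cm, then the turn, a rotation vector about the tool's x, y, z in rad, then the opening, from 0 (shut) to 1 (fully open). A call has exactly 8 rows; each row shifts and turns the commanded pose from where the row before left it, along the tool's axes as they then stand; what a row does not reach is not made up. A row lasts 1/12 s, in which the tool goes at most 41.7 mm and 7.16 degrees, less where a joint would pass 70% of its speed; a pose out of reach is approached as far as the arm can. A call is refused whole if a number of a shift passes 4.17 or a number of a turn 0.125, either way. A call with a gripper value outside its range is refused whole. The fingers move at their own pace and stop on an object; "force" is the grip in N (left out, the last holds). Time passes only in rows, so rows that do not move let the fingers close, or fill a call up. It gives the time, the measured TCP pose, the force, the opening and the grip force at its end, in the units of the state.
- robot.observe(): the state, without advancing time (a new reading comes with each control period).
- cams.read_camera(name): name is "side" or "top"; returns a dict with "image" (400x640x3 uint8, blue, green, red), "depth" (400x640 float32, m along the optical axis (not along the pixel's ray), 0 where there is no reading), "fx", "fy", "cx", "cy" (pixels), "D" ([k1, k2, p1, p2, k3] as OpenCV has them; the pictures are not rectified), "world_to_cam" (4x4, takes a point from world to camera coordinates). Camera axes: x right, y up, looking along -z (the intrinsics and any distortion apply to the point x, -y, -z); pixel columns grow to the right and rows downward; lengths in m; the calibration is good to about 2 mm. A picture is of the moment at which its call begins.
- robot.hand_in(): hands the job in; it is judged then, once.
The state is a dict: "time": time; "qpos": joint angles; "qvel": joint speeds; "joint_efforts": joint torques, N m; "tool_pos": TCP position; "tool_rot": TCP orientation; "contact_force": force on the tool from outside, world axes, zero at the start; "torque": the same for the moment, N m; "opening": finger opening in m; "grip_force": force on a finger pad.
Only numpy, scipy, OpenCV 4.12 (cv2) and the standard library are available. Lean on these libraries where they do the work, as an engineer would, in place of code of your own. Each camera call takes 0.05 s, during which the arm holds its last target. There are 200 camera calls.

## Working session

There is one attempt and no reset: what is moved stays moved. The work goes in short steps, Python scripts to look and compute and a tool call to move; the robot and the scene stay as the last step left them, time stands still between calls to the robot, and variables do not carry over. Pictures are saved under pics/ and viewed, at most 14 in all, crops included, and the job is handed in when it is done.

Besides the shell and the picture viewer there is one more tool, called after "Call:" in YAML: its name, and indented under it one key for each argument. carry_out: Moves the arm, as the interface text tells. Its arguments: {"type":"object","properties":{"deltas":{"type":"array","items":{"type":"array","items":{"type":"number"}}},"force":{"type":"number"}},"required":["deltas"]}

```bash
mkdir -p pics; cat > h.py <<'E'
import numpy as np, cv2
from cell import robot, cams
def shot(n,fn=None):
    c=cams.read_camera(n)
    if fn: cv2.imwrite('pics/'+fn,c['image'])
    return c
def ray(c,u,v):
    K=np.array([[c['fx'],0,c['cx']],[0,c['fy'],c['cy']],[0,0,1]])
    p=cv2.undistortPoints(np.array([[[u,v]]],float),K,np.array(c['D'],float))[0,0]
    M=np.linalg.inv(np.array(c['world_to_cam']))
    return M[:3,3], M[:3,:3]@np.array([p[0],-p[1],-1.])
def onz(c,u,v,z):
    o,d=ray(c,u,v); return o+d*(z-o[2])/d[2]
def proj(c,P):
    P=np.atleast_2d(P); M=np.array(c['world_to_cam']); q=P@M[:3,:3].T+M[:3,3]
    q=q*[1,-1,-1]
    K=np.array([[c['fx'],0,c['cx']],[0,c['fy'],c['cy']],[0,0,1]])
    return cv2.projectPoints(q.reshape(-1,1,3),np.zeros(3),np.zeros(3),K,np.array(c['D'],float))[0][:,0]
def cloud(c):
    h,w=c['depth'].shape
    K=np.array([[c['fx'],0,c['cx']],[0,c['fy'],c['cy']],[0,0,1]])
    g=np.stack(np.meshgrid(np.arange(w),np.arange(h)),-1).reshape(-1,1,2).astype(float)
    p=cv2.undistortPoints(g,K,np.array(c['D'],float))[:,0]
    d=c['depth'].reshape(-1,1)
    q=np.hstack([p*d,d])*[1,-1,-1]
    M=np.linalg.inv(np.array(c['world_to_cam']))
    return (q@M[:3,:3].T+M[:3,3]).reshape(h,w,3)
E
python3 - <<'E'
from h import *
for n in('top','side'):
    c=shot(n,n+'1.png'); M=np.linalg.inv(np.array(c['world_to_cam'])); print(n,M[:3,3],-M[:3,2],c['fx'],(c['depth']>0).mean())
print(robot.observe(),robot.nose_length)
E
```

```text
top [0.3537642  0.02176883 1.36005418] [ 0.08394849  0.00822539 -0.99643615] 458.6485361086333 0.996171875
side [ 0.51033066 -1.06288993  0.8324416 ] [-0.04996338  0.80326474 -0.59352289] 421.636902430866 0.99615625
{'time': 0.1, 'qpos': array([-1.43501497e+00,  3.42640476e-01,  1.52493156e+00, -8.63152557e-06,
        1.27540232e+00, -1.46002237e-01]), 'qvel': array([-0.00173338, -0.0025063 , -0.00153289,  0.00057312,  0.00233968,
        0.00027411]), 'joint_efforts': array([ 1.88858095e-03, -4.32006383e+01, -2.44693637e+01,  7.19745364e-02,
        5.25413977e-02, -4.34479239e-05]), 'tool_pos': array([ 0.14595513, -0.50393049,  0.23411747]), 'tool_rot': array([-3.14022445e+00, -1.92850026e-04,  2.81785976e-01]), 'contact_force': array([-1.25133021,  0.77676071,  0.29604824]), 'torque': array([-0.0139702 ,  0.01286637,  0.01789416]), 'grip_force': 0.0, 'opening': 0.09197348143713512} 0.008
```

View pics/top1.png

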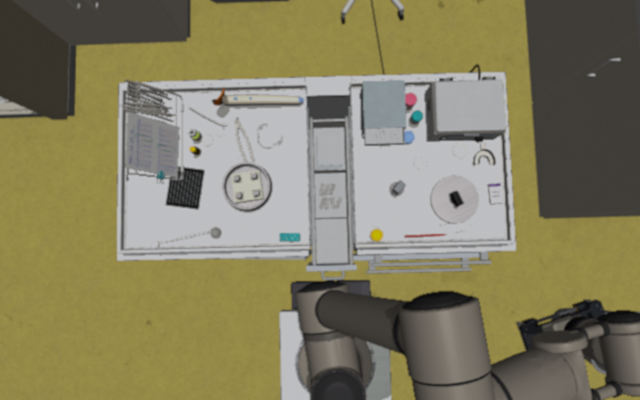

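View pics/side1.png

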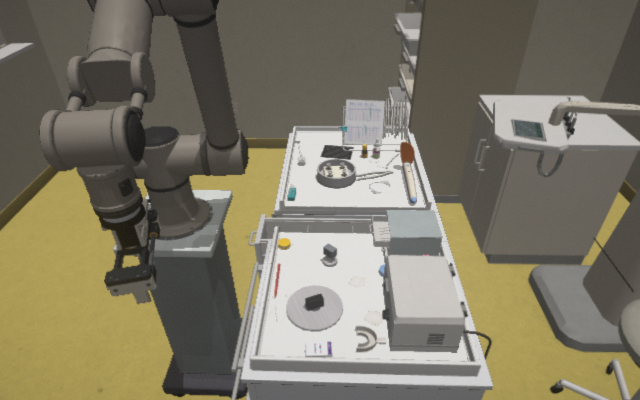

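```bash
python3 - <<'E'
from h import *
c=shot('top'); P=cloud(c); im=c['image']
a=cv2.resize(im[150:245,150:300],None,fx=5,fy=5,interpolation=cv2.INTER_CUBIC)
b=cv2.resize(im[160:235,360:510],None,fx=5,fy=5,interpolation=cv2.INTER_CUBIC)[:,:750]
cv2.imwrite('pics/z1.png',np.vstack([a[40:335],b[:300]]))
s=shot('side'); S=cloud(s)
def seg(P,u0,u1,v0,v1,zl,zh):
    q=P[v0:v1,u0:u1].reshape(-1,3); q=q[(q[:,2]>zl)&(q[:,2]<zh)]; return q
for nm,X,r in(('pot',P,(215,280,155,220)),('drv',P,(385,410,175,200)),('cov',P,(425,485,170,228)),('table',P,(300-60,290,220,232)),('tableR',P,(400,430,210,228))):
    q=X[r[2]:r[3],r[0]:r[1]].reshape(-1,3); print(nm,np.percentile(q[:,2],[5,25,50,75,95,99]).round(4))
def circ(q):
    A=np.c_[2*q[:,:2],np.ones(len(q))]; x=np.linalg.lstsq(A,(q[:,:2]**2).sum(1),rcond=None)[0]; return x[:2],np.sqrt(x[2]+x[:2]@x[:2])
q=seg(P,215,280,155,220,.034,.046); m=np.linalg.norm(q[:,:2]-np.median(q[:,:2],0),axis=1)>.055; print('pot',circ(q[m]),m.sum())
q=seg(P,425,485,170,228,.004,.016); print('cov mean',q.mean(0),(q.max(0)+q.min(0))/2, np.ptp(q,0))
q=seg(P,425,485,170,228,.025,.05); print('grip',q.mean(0),np.ptp(q,0),cv2.minAreaRect((q[:,:2]*1000).astype(np.float32)))
q=seg(P,385,412,172,202,.035,.07); print('drv',q.mean(0),np.ptp(q,0),cv2.minAreaRect((q[:,:2]*1000).astype(np.float32)))
q=seg(P,385,412,172,202,.008,.035); print('foot',q.mean(0))
g=cv2.cvtColor(im,cv2.COLOR_BGR2GRAY); k=np.zeros_like(g); k[160:212,160:210]=(g[160:212,160:210]<70); n,l,st,ce=cv2.connectedComponentsWithStats(k); i=1+st[1:,4].argmax(); r=cv2.minAreaRect(np.argwhere(l==i)[:,::-1].astype(np.float32)); print(r,[onz(c,*p,.002).round(4) for p in cv2.boxPoints(r)],onz(c,*r[0],.002))
E
```

```text
pot [-0.0044 -0.0007  0.0034  0.0217  0.0401  0.0449]
drv [-0.0049 -0.0019  0.0009  0.0072  0.0547  0.0575]
cov [-0.0043 -0.0006  0.0044  0.0089  0.015   0.0402]
table [-0.0051 -0.0021 -0.0004  0.0015  0.0045  0.0069]
tableR [-0.0052 -0.0026 -0.0004  0.0014  0.0045  0.0069]
pot (array([0.51730842, 0.24622877]), np.float64(0.06623853872922487)) 301
cov mean [ 0.464363   -0.36304862  0.0085256 ] [ 0.467879   -0.36478116  0.00994523] [0.17001177 0.17990708 0.0118767 ]
grip [ 0.46401031 -0.36211407  0.0368527 ] [0.0434375  0.03474076 0.01964928] ((464.3616638183594, -363.17718505859375), (43.81230545043945, 21.782258987426758), 22.872194290161133)
drv [ 0.49977333 -0.19266036  0.05250035] [0.03468841 0.03249485 0.02226209] ((500.5863952636719, -193.41746520996094), (22.052387237548828, 34.10031509399414), 50.68036651611328)
foot [ 0.49847865 -0.18982756  0.01259263]
((184.56173706054688, 187.08322143554688), (30.958402633666992, 38.32247543334961), 8.426968574523926) [array([0.4731, 0.4916, 0.002 ]), array([0.5871, 0.4749, 0.002 ]), array([0.5707, 0.3824, 0.002 ]), array([0.4572, 0.3997, 0.002 ])] [0.52182691 0.43710855 0.002     ]
```

View pics/z1.png

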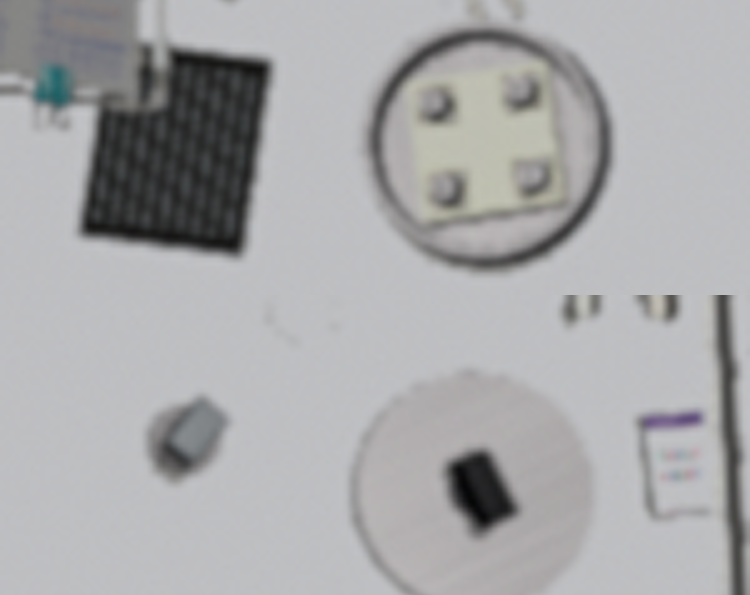

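```bash
cat >> h.py <<'E'
def to(x,y,z,yaw):
    """rows needed: print turn about tool z, then shift in tool axes (cm) after that turn"""
    s=robot.observe(); p=np.array(s['tool_pos']); r=s['tool_rot']
    d=np.array([x,y,z])-p; dy=(yaw-r[2]+np.pi)%(2*np.pi)-np.pi
    f=lambda a:np.round(100*np.array([np.cos(a)*d[0]+np.sin(a)*d[1], np.sin(a)*d[0]-np.cos(a)*d[1], -d[2]]),2)
    print('pose',p.round(4),np.round(r,3),'q',np.round(s['qpos'],2),'turn z',round(-dy,3),'shift if unturned',f(r[2]),'after turn',f(yaw))
def st():
    s=robot.observe(); print('t',round(s['time'],2),'p',np.round(s['tool_pos'],4),np.round(s['tool_rot'],3),'q1,6',np.round(s['qpos'][[0,5]],2),'F',np.round(s['contact_force'],1),'M',np.round(s['torque'],3),'grip',round(s['grip_force'],1),round(s['opening']*1000,2))
E
python3 - <<'E'
from h import *
c=shot('top'); im=c['image']; P=cloud(c)
for a,b in((436,104),(521,92),(446,189),(534,177)):
    print('screw',onz(c,150+a/5-.4,158+b/5-.4,.0437).round(4))
g=cv2.cvtColor(im,cv2.COLOR_BGR2HSV); 
m=np.zeros(g.shape[:2],np.uint8); sub=g[160:215,220:275]; m[160:215,220:275]=((sub[...,0]>15)&(sub[...,0]<45)&(sub[...,1]>22))
r=cv2.minAreaRect(np.argwhere(m>0)[:,::-1].astype(np.float32)); bx=[onz(c,*p,.024)[:2] for p in cv2.boxPoints(r)]
print('bed',r,np.round(bx,4),np.mean(bx,0), [np.degrees(np.arctan2(*(bx[i]-bx[i-1])[::-1])).round(1) for i in range(4)])
# driver top face light
sub=im[172:205,380:415]; print(sub[8:24,10:26].mean(2).round().astype(int))
# obstacles
for nm,x0,x1,y0,y1 in(('mid',.3,.75,-.14,.05),('rack',.45,.8,.35,.6),('front',.25,.4,-.6,.6),('right',.5,.8,-.6,-.15),('left',.35,.75,.1,.4)):
    k=(P[...,0]>x0)&(P[...,0]<x1)&(P[...,1]>y0)&(P[...,1]<y1); q=P[k]; h=q[q[:,2]>.06]; print(nm,q[:,2].max().round(3),len(h),h.min(0).round(3) if len(h) else '',h.max(0).round(3) if len(h) else '')
to(.5,-.193,.2,2.4)
E
```

```text
screw [0.5379 0.2721 0.0437]
screw [0.5436 0.2226 0.0437]
screw [0.4882 0.2668 0.0437]
screw [0.4938 0.2157 0.0437]
bed ((248.20327758789062, 186.56483459472656), (24.019994735717773, 24.91887092590332), 87.1375961303711) [[0.5503 0.2806]
 [0.552  0.2071]
 [0.481  0.2046]
 [0.4793 0.2777]] [0.51565029 0.24249999] [np.float64(2.3), np.float64(-88.7), np.float64(-178.0), np.float64(91.4)]
[[191 191 192 191 191 191 191 188 177 161 154 166 180 190 192 191]
 [193 192 191 187 183 178 175 166 150 134 131 142 162 181 190 192]
 [191 189 181 172 161 151 140 128 121 122 127 131 142 160 178 188]
 [185 175 161 151 142 129 113 106 115 127 130 130 131 140 155 176]
 [173 154 142 136 127 112 104 111 126 132 133 131 130 129 138 162]
 [163 146 136 126 108  97 106 123 131 134 134 132 130 126 132 155]
 [150 139 133 117  98 102 119 132 135 134 134 131 127 126 140 165]
 [139 133 125 105 102 118 132 136 135 135 132 129 124 127 154 180]
 [134 127 114  98 106 129 136 136 135 132 130 125 121 133 164 187]
 [132 117  96  83 101 123 133 135 134 130 126 120 122 144 172 189]
 [130 109  84  63  75 100 119 130 131 128 120 118 127 150 175 188]
 [132 109  84  66  59  70  93 112 122 120 115 121 139 159 179 189]
 [139 108  90  80  70  60  63  85 102 108 114 129 150 171 186 190]
 [155 119  95  91  84  72  61  70  92 111 126 145 167 184 191 192]
 [165 135 113 105  97  89  81  87 108 130 149 168 183 191 192 191]
 [174 156 141 127 113 107 109 122 139 155 170 185 190 193 192 191]]
mid 1.36 1858 [ 0.354 -0.14   0.061] [0.75  0.022 1.36 ]
rack 0.185 3616 [0.525 0.388 0.06 ] [0.8   0.584 0.185]
front 1.36 2827 [ 0.25  -0.19   0.199] [0.354 0.051 1.36 ]
right 0.129 5836 [ 0.611 -0.489  0.06 ] [ 0.8   -0.15   0.129]
left 0.084 32 [0.665 0.388 0.06 ] [0.683 0.4   0.084]
pose [ 0.146  -0.5041  0.2344] [-3.141 -0.     0.282] q [-1.44  0.34  1.52  0.    1.28 -0.15] turn z -2.118 shift if unturned [ 42.66 -20.05   3.44] after turn [-5.09 46.86  3.44]
```

Call:
carry_out:
  deltas:
    - [0, 0, 0, 0, 0, -0.124, 1]
    - [0, 0, 0, 0, 0, -0.124, 1]
    - [0, 0, 0, 0, 0, -0.124, 1]
    - [0, 0, 0, 0, 0, -0.124, 1]
    - [0, 0, 0, 0, 0, -0.124, 1]
    - [0, 0, 0, 0, 0, -0.124, 1]
    - [0, 0, 0, 0, 0, -0.124, 1]
    - [0, 0, 0, 0, 0, -0.124, 1]

```text
time: 0.92
tool_pos: [0.146, -0.5042, 0.2346]
tool_rot: [-3.141, -0.0, 1.28]
contact_force: [0.7, 0.2, -0.1]
opening: 0.0919
grip_force: 0.0
```

Call:
carry_out:
  deltas:
    - [0, 0, 0, 0, 0, -0.124, 1]
    - [0, 0, 0, 0, 0, -0.124, 1]
    - [0, 0, 0, 0, 0, -0.124, 1]
    - [0, 0, 0, 0, 0, -0.124, 1]
    - [0, 0, 0, 0, 0, -0.124, 1]
    - [0, 0, 0, 0, 0, -0.124, 1]
    - [0, 0, 0, 0, 0, -0.124, 1]
    - [0, 0, 0, 0, 0, -0.124, 1]

```text
time: 1.58
tool_pos: [0.146, -0.5042, 0.2346]
tool_rot: [3.141, -0.0, 2.272]
contact_force: [0.2, -0.7, -0.5]
opening: 0.0916
grip_force: 0.0
```

Call:
carry_out:
  deltas:
    - [0, 0, 0, 0, 0, -0.1, 1]
    - [0, 0, 0, 0, 0, -0.1, 1]
    - [-0.58, 3.3, 0, 0, 0, 0, 1]
    - [-0.58, 3.3, 0, 0, 0, 0, 1]
    - [-0.58, 3.3, 0, 0, 0, 0, 1]
    - [-0.58, 3.3, 0, 0, 0, 0, 1]
    - [-0.58, 3.3, 0, 0, 0, 0, 1]
    - [-0.58, 3.3, 0, 0, 0, 0, 1]

```text
time: 2.25
tool_pos: [0.2979, -0.3703, 0.2347]
tool_rot: [-3.142, 0.0, 2.465]
contact_force: [0.1, 0.1, 0.5]
opening: 0.0917
grip_force: 0.0
```

Call:
carry_out:
  deltas:
    - [-0.58, 3.3, 0, 0, 0, 0, 1]
    - [-0.58, 3.3, 0, 0, 0, 0, 1]
    - [-0.58, 3.3, 0, 0, 0, 0, 1]
    - [-0.58, 3.3, 0, 0, 0, 0, 1]
    - [-0.58, 3.3, 0, 0, 0, 0, 1]
    - [-0.58, 3.3, 0, 0, 0, 0, 1]
    - [-0.58, 3.3, 0, 0, 0, 0, 1]
    - [0, 0, 0, 0, 0, 0, 1]

```text
time: 2.92
tool_pos: [0.4765, -0.213, 0.2346]
tool_rot: [3.139, 0.001, 2.47]
contact_force: [-0.9, -0.1, -0.4]
opening: 0.0916
grip_force: 0.0
```

```bash
python3 - <<'E'
from h import *
c=shot('top'); print('drv px',onz(c,399.3,187,.054)); P=cloud(c)
s=shot('side','side2.png'); Q=cloud(s)
q=Q.reshape(-1,3); k=(np.abs(q[:,0]-.5)<.05)&(np.abs(q[:,1]+.193)<.05)&(q[:,2]>.01)&(q[:,2]<.065); q=q[k]; print(len(q),q.mean(0),(q.min(0)+q.max(0))/2)
m=q[:,2]>.045; print(q[m].mean(0))
cv2.imwrite('pics/s2.png',cv2.resize(s['image'][215:335,240:400],None,fx=5,fy=5,interpolation=cv2.INTER_CUBIC)[:600,:800])
print(proj(s,[[.5,-.193,.054],[.5,-.193,0]]))
to(.5,-.193,.2,2.466); st()
E
```

```text
drv px [ 0.49910929 -0.19541101  0.054     ]
210 [ 0.49954921 -0.20323711  0.03764477] [ 0.49965216 -0.20107852  0.03371883]
[ 0.49976972 -0.20031445  0.05229691]
[[329.6494259  246.29454567]
 [329.58841376 260.55944086]]
pose [ 0.4736 -0.2159  0.2344] [-3.141e+00 -1.000e-03  2.469e+00] q [-0.57  0.33  1.54 -0.    1.27 -1.47] turn z 0.003 shift if unturned [-0.64  3.44  3.44] after turn [-0.63  3.44  3.44]
t 3.02 p [ 0.4736 -0.2159  0.2344] [-3.141e+00 -1.000e-03  2.469e+00] q1,6 [-0.57 -1.47] F [-0.9 -0.  -0.5] M [ 0.021 -0.189  0.077] grip 0.0 92.11
```

View pics/s2.png

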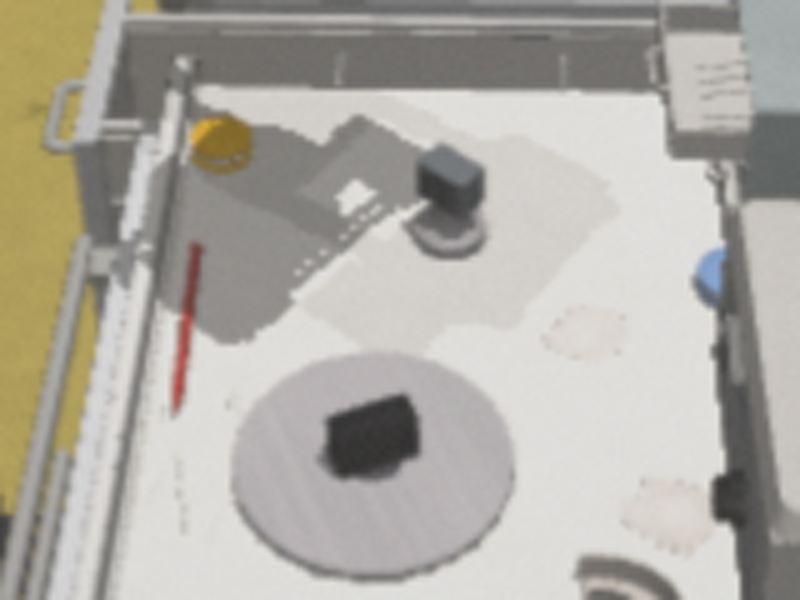

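Call:
carry_out:
  deltas:
    - [-0.1, 0.46, 2, 0, 0, 0, 1]
    - [-0.1, 0.46, 2, 0, 0, 0, 1]
    - [-0.1, 0.46, 2, 0, 0, 0, 1]
    - [-0.1, 0.46, 2, 0, 0, 0, 1]
    - [-0.1, 0.46, 2, 0, 0, 0, 1]
    - [-0.1, 0.46, 2, 0, 0, 0, 1]
    - [-0.12, 0.46, 2, 0, 0, 0, 1]
    - [0, 0, 1.5, 0, 0, 0, 1]

```text
time: 3.68
tool_pos: [0.4979, -0.1968, 0.0782]
tool_rot: [-3.141, -0.001, 2.464]
contact_force: [-0.8, 0.2, -0.3]
opening: 0.0922
grip_force: 0.0
```

```bash
python3 - <<'E'
from h import *
c=shot('top'); s=shot('side'); 
cv2.imwrite('pics/z3.png',np.hstack([cv2.resize(x,(400,400),interpolation=cv2.INTER_CUBIC) for x in(c['image'][160:220,365:425],s['image'][220:280,300:360])]))
to(.4995,-.195,.037,2.466)
E
```

```text
pose [ 0.4966 -0.1964  0.0774] [-3.14  -0.005  2.464] q [-0.52  0.54  1.69 -0.    0.91 -1.41] turn z -0.002 shift if unturned [-0.13  0.29  4.04] after turn [-0.14  0.29  4.04]
```

View pics/z3.png

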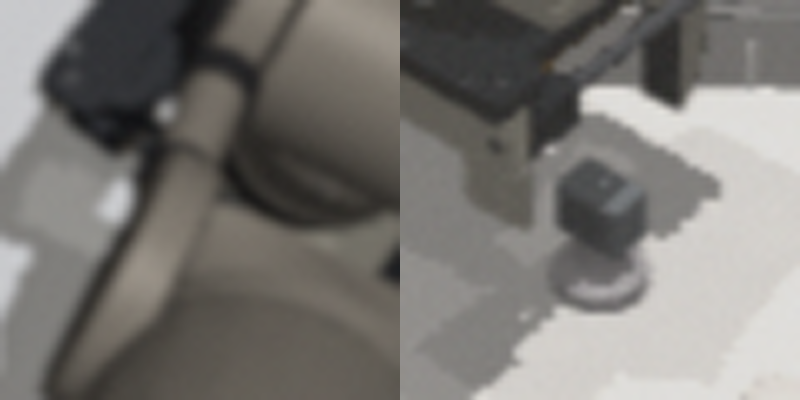

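Call:
carry_out:
  deltas:
    - [-0.03, 0.05, 1, 0, 0, 0, 1]
    - [-0.03, 0.06, 1, 0, 0, 0, 1]
    - [-0.03, 0.06, 1, 0, 0, 0, 1]
    - [-0.02, 0.06, 1, 0, 0, 0, 1]
    - [0, 0.05, 0, 0, 0, 0, 1]
    - [0, 0, 0, 0, 0, 0, 0.6]
    - [0, 0, 0, 0, 0, 0, 0.3]
    - [0, 0, 0, 0, 0, 0, 0.1]
  force: 20

```text
time: 4.45
tool_pos: [0.5019, -0.1948, 0.0402]
tool_rot: [3.142, 0.001, 2.466]
contact_force: [-0.8, -0.1, -0.3]
opening: 0.0763
grip_force: 0.0
```

Call:
carry_out:
  deltas:
    - [0, 0, 0, 0, 0, 0, 0]
    - [0, 0, 0, 0, 0, 0, 0]
    - [0, 0, 0, 0, 0, 0, 0]
    - [0, 0, 0, 0, 0, 0, 0]
    - [0, 0, 0, 0, 0, 0, 0]
    - [0, 0, 0, 0, 0, 0, 0]
    - [0, 0, 0, 0, 0, 0, 0]
    - [0, 0, 0, 0, 0, 0, 0]
  force: 50

```text
time: 5.12
tool_pos: [0.5015, -0.1947, 0.0397]
tool_rot: [-3.141, 0.0, 2.466]
contact_force: [-0.2, 0.3, 0.1]
opening: 0.0233
grip_force: 0.3
```

```bash
python3 - <<'E'
from h import *
st()
E
```

```text
t 5.12 p [ 0.5015 -0.1947  0.0397] [-3.141  0.     2.466] q1,6 [-0.51 -1.41] F [-0.2  0.3  0.1] M [-0.079 -0.018 -0.028] grip 0.3 23.27
```

Call:
carry_out:
  deltas:
    - [0, 0, 0, 0, 0, 0, 0]
    - [0, 0, 0, 0, 0, 0, 0]
    - [0, 0, 0, 0, 0, 0, 0]
    - [0, 0, -0.5, 0, 0, 0, 0]
    - [0, 0, -1.5, 0, 0, 0, 0]
    - [0, 0, -2, 0, 0, 0, 0]
    - [0, 0, -2, 0, 0, 0, 0]
    - [0, 0, -2, 0, 0, 0, 0]
  force: 50

```text
time: 5.78
tool_pos: [0.5013, -0.1945, 0.1207]
tool_rot: [-3.142, -0.001, 2.466]
contact_force: [0.1, -0.6, -1.6]
opening: 0.0216
grip_force: 50.0
```

Call:
carry_out:
  deltas:
    - [0, 0, -2, 0, 0, 0, 0]
    - [0, 0, -2, 0, 0, 0, 0]
    - [0, 0, -2, 0, 0, 0, 0]
    - [0, 0, -2, 0, 0, 0, 0]
    - [0, 0, -2, 0, 0, 0, 0]
    - [0, 0, -1, 0, 0, 0, 0]
    - [0, 0, 0, 0, 0, 0, 0]
    - [0, 0, 0, 0, 0, 0, 0]

```text
time: 6.45
tool_pos: [0.5014, -0.1945, 0.2295]
tool_rot: [-3.142, 0.0, 2.466]
contact_force: [-0.4, -0.2, -0.9]
opening: 0.0217
grip_force: 50.0
```

```bash
python3 - <<'E'
from h import *
st(); to(.4937,.2160,.2,5.0-2*np.pi)
E
```

```text
t 6.45 p [ 0.5014 -0.1945  0.2295] [-3.142  0.     2.466] q1,6 [-0.51 -1.41] F [-0.4 -0.2 -0.9] M [ 0.012 -0.137  0.008] grip 50.0 21.7
pose [ 0.5014 -0.1945  0.2295] [-3.142  0.     2.466] q [-0.51  0.37  1.5  -0.    1.27 -1.41] turn z -2.534 shift if unturned [26.28 31.55  2.95] after turn [-39.58 -10.91   2.95]
```

Call:
carry_out:
  deltas:
    - [1.64, 1.97, 0, 0, 0, 0, 0]
    - [1.64, 1.97, 0, 0, 0, 0, 0]
    - [1.64, 1.97, 0, 0, 0, 0, 0]
    - [1.64, 1.97, 0, 0, 0, 0, 0]
    - [1.64, 1.97, 0, 0, 0, 0, 0]
    - [1.64, 1.97, 0, 0, 0, 0, 0]
    - [1.64, 1.97, 0, 0, 0, 0, 0]
    - [1.64, 1.97, 0, 0, 0, 0, 0]

```text
time: 7.12
tool_pos: [0.4967, 0.0117, 0.2279]
tool_rot: [-3.14, -0.003, 2.466]
contact_force: [-0.2, 0.9, -1.8]
opening: 0.0215
grip_force: 50.0
```

Call:
carry_out:
  deltas:
    - [1.64, 1.97, 0, 0, 0, 0, 0]
    - [1.64, 1.97, 0, 0, 0, 0, 0]
    - [1.64, 1.97, 0, 0, 0, 0, 0]
    - [1.64, 1.97, 0, 0, 0, 0, 0]
    - [1.64, 1.97, 0, 0, 0, 0, 0]
    - [1.64, 1.97, 0, 0, 0, 0, 0]
    - [1.64, 1.97, 0, 0, 0, 0, 0]
    - [1.64, 1.97, 0, 0, 0, 0, 0]

```text
time: 7.78
tool_pos: [0.493, 0.2165, 0.2278]
tool_rot: [-3.139, -0.002, 2.466]
contact_force: [-0.2, -0.1, -0.3]
opening: 0.0217
grip_force: 50.0
```

Call:
carry_out:
  deltas:
    - [0, 0, 0, 0, 0, -0.115, 0]
    - [0, 0, 0, 0, 0, -0.115, 0]
    - [0, 0, 0, 0, 0, -0.115, 0]
    - [0, 0, 0, 0, 0, -0.115, 0]
    - [0, 0, 0, 0, 0, -0.115, 0]
    - [0, 0, 0, 0, 0, 0, 0]
    - [0, 0, 0, 0, 0, 0, 0]
    - [0, 0, 0, 0, 0, 0, 0]

```text
time: 8.45
tool_pos: [0.4936, 0.2153, 0.2287]
tool_rot: [-3.141, -0.002, 3.037]
contact_force: [0.8, 0.4, -1.1]
opening: 0.0214
grip_force: 50.0
```

```bash
python3 - <<'E'
from h import *
st(); s=shot('side'); Q=cloud(s).reshape(-1,3); t=robot.observe()['tool_pos']
k=(np.abs(Q[:,0]-t[0])<.04)&(np.abs(Q[:,1]-t[1])<.04)&(Q[:,2]>t[2]-.05)&(Q[:,2]<t[2]-.012); q=Q[k]; print(len(q),q.mean(0)-t,(q.min(0)+q.max(0))/2-t)
u=proj(s,[t])[0]; v0,u0=int(u[1])-40,int(u[0])-45; print(u-[u0,v0],proj(s,[t-[0,0,.04]])-[u0,v0])
cv2.imwrite('pics/z4.png',cv2.resize(s['image'][v0:v0+80,u0:u0+90],None,fx=7,fy=7,interpolation=cv2.INTER_CUBIC))
a=t[2]; to(.4937,.2160,.09,5.0-2*np.pi)
E
```

```text
t 8.45 p [0.4936 0.2153 0.2287] [-3.141e+00 -2.000e-03  3.037e+00] q1,6 [ 0.27 -1.2 ] F [ 0.8  0.4 -1.1] M [ 0.044 -0.201  0.002] grip 50.0 21.44
88 [-0.00130124 -0.01003    -0.02850354] [-0.00220113 -0.0070389  -0.02598755]
[45.70875585 40.32331838] [[45.67635588 51.31964268]]
pose [0.4938 0.2153 0.229 ] [-3.141e+00 -1.000e-03  3.038e+00] q [ 0.27  0.37  1.49 -0.    1.28 -1.2 ] turn z -1.962 shift if unturned [1.00e-02 7.00e-02 1.39e+01] after turn [-7.00e-02 -1.00e-02  1.39e+01]
```

View pics/z4.png

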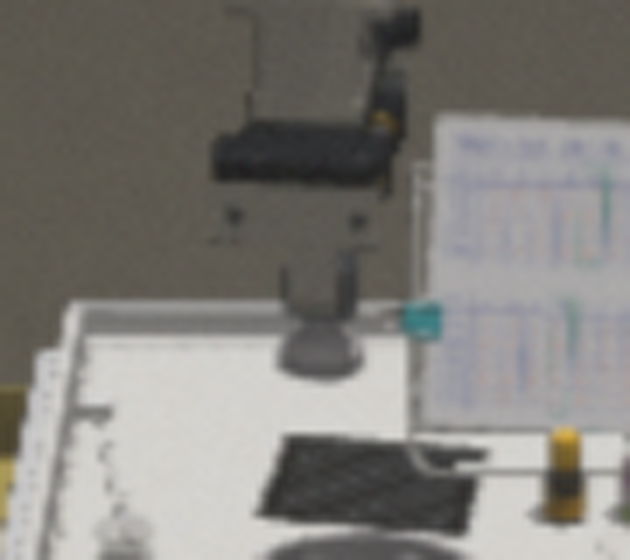

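Call:
carry_out:
  deltas:
    - [0, 0, 1.2, 0, 0, -0.109, 0]
    - [0, 0, 1.2, 0, 0, -0.109, 0]
    - [0, 0, 1.2, 0, 0, -0.109, 0]
    - [0, 0, 1.2, 0, 0, -0.109, 0]
    - [0, 0, 1.2, 0, 0, -0.109, 0]
    - [0, 0, 1.2, 0, 0, -0.109, 0]
    - [0, 0, 1.2, 0, 0, -0.109, 0]
    - [0, 0, 1.2, 0, 0, -0.109, 0]

```text
time: 9.17
tool_pos: [0.4939, 0.2154, 0.133]
tool_rot: [-3.142, -0.0, -2.367]
contact_force: [0.0, 0.2, -1.3]
opening: 0.0216
grip_force: 50.0
```

Call:
carry_out:
  deltas:
    - [0, 0, 0.4, 0, 0, -0.109, 0]
    - [0, 0, 0.4, 0, 0, -0.109, 0]
    - [0, 0, 0.4, 0, 0, -0.109, 0]
    - [0, 0, 0.4, 0, 0, -0.109, 0]
    - [0, 0, 0.4, 0, 0, -0.109, 0]
    - [0, 0, 0.4, 0, 0, -0.109, 0]
    - [0, 0, 0.4, 0, 0, -0.109, 0]
    - [0, 0, 0.4, 0, 0, -0.109, 0]

```text
time: 9.83
tool_pos: [0.494, 0.2153, 0.1013]
tool_rot: [3.141, -0.0, -1.495]
contact_force: [-0.2, -0.7, -0.6]
opening: 0.0218
grip_force: 50.0
```

```bash
python3 - <<'E'
from h import *
s=shot('side'); st(); to(.4937,.2160,.0774,0)
t=robot.observe()['tool_pos'];u=proj(s,[[.4937,.2160,.0437]])[0];  v0,u0=int(u[1])-30,int(u[0])-40; print((u-[u0,v0])*8)
cv2.imwrite('pics/z5.png',cv2.resize(s['image'][v0:v0+60,u0:u0+80],None,fx=8,fy=8,interpolation=cv2.INTER_CUBIC))
E
```

```text
t 9.88 p [0.4936 0.2152 0.1006] [ 3.14  -0.    -1.489] q1,6 [ 0.27 -2.95] F [-0.8  0.4 -1.9] M [ 0.121 -0.038  0.008] grip 50.0 21.83
pose [0.4936 0.2152 0.1006] [ 3.14  -0.    -1.489] q [ 0.27  0.51  1.66 -0.    0.97 -2.95] turn z -1.489 shift if unturned [-0.08 -0.02  2.32] after turn [ 0.01 -0.08  2.32]
[324.35816765 242.25856113]
```

View pics/z5.png

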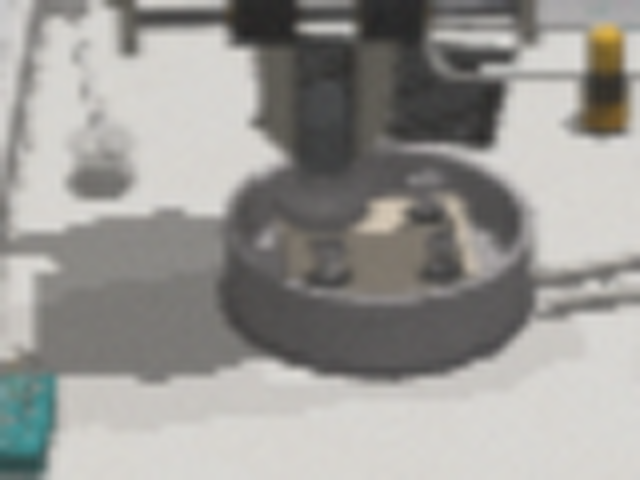

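Call:
carry_out:
  deltas:
    - [-0.02, 0, 0.4, 0, 0, 0, 0]
    - [-0.02, 0, 0.4, 0, 0, 0, 0]
    - [-0.02, 0, 0.4, 0, 0, 0, 0]
    - [-0.02, 0, 0.4, 0, 0, 0, 0]
    - [0, 0, 0.4, 0, 0, 0, 0]
    - [0, 0, 0.3, 0, 0, 0, 0]
    - [0, 0, 0.2, 0, 0, 0, 0]
    - [0, 0, 0, 0, 0, 0, 0]

```text
time: 10.55
tool_pos: [0.4938, 0.2162, 0.0763]
tool_rot: [3.141, -0.0, -1.499]
contact_force: [-0.0, 0.5, 0.2]
opening: 0.0218
grip_force: 50.0
```

```bash
python3 - <<'E'
from h import *
st()
E
```

```text
t 10.55 p [0.4938 0.2162 0.0763] [ 3.141 -0.    -1.499] q1,6 [ 0.27 -2.94] F [-0.   0.5  0.2] M [ 0.138  0.086 -0.017] grip 50.0 21.82
```

Call:
carry_out:
  deltas:
    - [0, 0, 0.1, 0, 0, 0, 0]
    - [0, 0, 0.1, 0, 0, 0, 0]
    - [0, 0, 0.1, 0, 0, 0, 0]
    - [0, 0, 0.1, 0, 0, 0, 0]
    - [0, 0, 0.05, 0, 0, 0, 0]
    - [0, 0, 0, 0, 0, 0, 0]
    - [0, 0, 0, 0, 0, 0, 0]
    - [0, 0, 0, 0, 0, 0, 0]

```text
time: 11.22
tool_pos: [0.4942, 0.2163, 0.0732]
tool_rot: [-3.141, 0.0, -1.498]
contact_force: [-2.0, -0.7, 7.7]
opening: 0.0216
grip_force: 50.0
```

```bash
python3 - <<'E'
from h import *
st()
E
```

```text
t 11.22 p [0.4942 0.2163 0.0732] [-3.141  0.    -1.498] q1,6 [ 0.27 -2.94] F [-2.  -0.7  7.7] M [-0.031  0.51  -0.021] grip 50.0 21.61
```

Call:
carry_out:
  deltas:
    - [0, 0, 0.1, 0, 0, 0, 0]
    - [0, 0, 0.1, 0, 0, 0, 0]
    - [0, 0, 0.1, 0, 0, 0, 0]
    - [0, 0, 0, 0, 0, 0, 0]
    - [0, 0, 0.012, 0, 0, 0.12, 0]
    - [0, 0, 0.012, 0, 0, 0.12, 0]
    - [0, 0, 0.012, 0, 0, 0.12, 0]
    - [0, 0, 0.012, 0, 0, 0.12, 0]

```text
time: 11.88
tool_pos: [0.4941, 0.2169, 0.0704]
tool_rot: [-3.141, 0.002, -1.985]
contact_force: [-5.0, 1.9, 14.8]
opening: 0.0219
grip_force: 50.0
```

```bash
python3 - <<'E'
from h import *
st()
E
```

```text
t 11.88 p [0.4941 0.2169 0.0704] [-3.141e+00  2.000e-03 -1.985e+00] q1,6 [ 0.27 -2.46] F [-5.   1.9 14.8] M [0.644 0.933 0.025] grip 50.0 21.86
```

Call:
carry_out:
  deltas:
    - [0, 0, 0.012, 0, 0, 0.12, 0]
    - [0, 0, 0.012, 0, 0, 0.12, 0]
    - [0, 0, 0.012, 0, 0, 0.12, 0]
    - [0, 0, 0.012, 0, 0, 0.12, 0]
    - [0, 0, 0.012, 0, 0, 0.12, 0]
    - [0, 0, 0.012, 0, 0, 0.12, 0]
    - [0, 0, 0.012, 0, 0, 0.12, 0]
    - [0, 0, 0.012, 0, 0, 0.12, 0]

```text
time: 12.55
tool_pos: [0.4951, 0.2177, 0.0699]
tool_rot: [3.14, 0.005, -2.945]
contact_force: [-3.0, 5.0, 14.3]
opening: 0.0216
grip_force: 50.0
```

Call:
carry_out:
  deltas:
    - [0, 0, 0.012, 0, 0, 0.12, 0]
    - [0, 0, 0.012, 0, 0, 0.12, 0]
    - [0, 0, 0.012, 0, 0, 0.12, 0]
    - [0, 0, 0.012, 0, 0, 0.12, 0]
    - [0, 0, 0.012, 0, 0, 0.12, 0]
    - [0, 0, 0.012, 0, 0, 0.12, 0]
    - [0, 0, 0.012, 0, 0, 0.12, 0]
    - [0, 0, 0.012, 0, 0, 0.12, 0]

```text
time: 13.22
tool_pos: [0.496, 0.2179, 0.0692]
tool_rot: [3.135, 0.002, 2.379]
contact_force: [-1.8, 5.0, 13.9]
opening: 0.0217
grip_force: 50.0
```

```bash
python3 - <<'E'
from h import *
st()
E
```

```text
t 13.22 p [0.496  0.2179 0.0692] [3.135e+00 2.000e-03 2.379e+00] q1,6 [ 0.27 -0.54] F [-1.8  5.  13.9] M [ 0.957 -0.005  0.058] grip 50.0 21.69
```

Call:
carry_out:
  deltas:
    - [0, 0, 0.012, 0, 0, 0.12, 0]
    - [0, 0, 0.012, 0, 0, 0.12, 0]
    - [0, 0, 0.012, 0, 0, 0.12, 0]
    - [0, 0, 0.012, 0, 0, 0.12, 0]
    - [0, 0, 0.012, 0, 0, 0.12, 0]
    - [0, 0, 0.012, 0, 0, 0.12, 0]
    - [0, 0, 0.012, 0, 0, 0.12, 0]
    - [0, 0, 0.012, 0, 0, 0.12, 0]

```text
time: 13.88
tool_pos: [0.4967, 0.2177, 0.0684]
tool_rot: [3.135, -0.004, 1.419]
contact_force: [1.3, 3.1, 12.0]
opening: 0.0219
grip_force: 50.0
```

Call:
carry_out:
  deltas:
    - [0, 0, 0.012, 0, 0, 0.12, 0]
    - [0, 0, 0.012, 0, 0, 0.12, 0]
    - [0, 0, 0.012, 0, 0, 0.12, 0]
    - [0, 0, 0.012, 0, 0, 0.12, 0]
    - [0, 0, 0.012, 0, 0, 0.12, 0]
    - [0, 0, 0.012, 0, 0, 0.12, 0]
    - [0, 0, 0.012, 0, 0, 0.12, 0]
    - [0, 0, 0.012, 0, 0, 0.12, 0]

```text
time: 14.55
tool_pos: [0.4969, 0.2171, 0.0674]
tool_rot: [3.14, -0.008, 0.459]
contact_force: [0.6, -0.3, 13.6]
opening: 0.0213
grip_force: 50.0
```

Call:
carry_out:
  deltas:
    - [0, 0, 0.012, 0, 0, 0.12, 0]
    - [0, 0, 0.012, 0, 0, 0.12, 0]
    - [0, 0, 0.012, 0, 0, 0.12, 0]
    - [0, 0, 0.012, 0, 0, 0.12, 0]
    - [0, 0, 0.012, 0, 0, 0.12, 0]
    - [0, 0, 0.012, 0, 0, 0.12, 0]
    - [0, 0, 0.012, 0, 0, 0.12, 0]
    - [0, 0, 0.012, 0, 0, 0.12, 0]

```text
time: 15.22
tool_pos: [0.4964, 0.2166, 0.0662]
tool_rot: [-3.138, -0.005, -0.501]
contact_force: [-0.1, -1.7, 13.7]
opening: 0.0221
grip_force: 50.0
```

```bash
python3 - <<'E'
from h import *
st()
E
```

```text
t 15.22 p [0.4964 0.2166 0.0662] [-3.138 -0.005 -0.501] q1,6 [0.27 2.34] F [-0.1 -1.7 13.7] M [-0.254 -0.032 -0.034] grip 50.0 22.14
```

Call:
carry_out:
  deltas:
    - [0, 0, 0.012, 0, 0, 0.11, 0]
    - [0, 0, 0.012, 0, 0, 0.11, 0]
    - [0, 0, 0.012, 0, 0, 0.11, 0]
    - [0, 0, 0.012, 0, 0, 0.11, 0]
    - [0, 0, 0.012, 0, 0, 0.11, 0]
    - [0, 0, 0.012, 0, 0, 0.1, 0]
    - [0, 0, 0, 0, 0, 0, 0]
    - [0, 0, 0, 0, 0, 0, 0]

```text
time: 15.88
tool_pos: [0.4958, 0.2165, 0.0654]
tool_rot: [-3.137, -0.001, -1.146]
contact_force: [-0.9, -1.5, 13.3]
opening: 0.0216
grip_force: 50.0
```

Call:
carry_out:
  deltas:
    - [0, 0, -0.6, 0, 0, 0, 0]
    - [0, 0, -0.6, 0, 0, 0, 0]
    - [0, 0, 0, 0, 0, 0, 0]
    - [0, 0, 0, 0, 0, -0.12, 0]
    - [0, 0, 0, 0, 0, -0.12, 0]
    - [0, 0, 0, 0, 0, -0.12, 0]
    - [0, 0, 0, 0, 0, -0.12, 0]
    - [0, 0, 0, 0, 0, -0.12, 0]

```text
time: 16.55
tool_pos: [0.4935, 0.2161, 0.0745]
tool_rot: [3.141, 0.001, -0.539]
contact_force: [0.6, 0.1, -0.8]
opening: 0.0218
grip_force: 50.0
```

Call:
carry_out:
  deltas:
    - [0, 0, 0, 0, 0, -0.12, 0]
    - [0, 0, 0, 0, 0, -0.12, 0]
    - [0, 0, 0, 0, 0, -0.12, 0]
    - [0, 0, 0, 0, 0, -0.12, 0]
    - [0, 0, 0.4, 0, 0, 0, 0]
    - [0, 0, 0.4, 0, 0, 0, 0]
    - [0, 0, 0.4, 0, 0, 0, 0]
    - [0, 0, 0, 0, 0, 0, 0]

```text
time: 17.22
tool_pos: [0.4945, 0.2164, 0.0646]
tool_rot: [-3.141, -0.002, -0.069]
contact_force: [-3.9, -1.4, 16.0]
opening: 0.0215
grip_force: 50.0
```

```bash
python3 - <<'E'
from h import *
st()
E
```

```text
t 17.22 p [0.4945 0.2164 0.0646] [-3.141e+00 -2.000e-03 -6.900e-02] q1,6 [0.27 1.91] F [-3.9 -1.4 16. ] M [-0.175  0.783  0.03 ] grip 50.0 21.49
```

Call:
carry_out:
  deltas:
    - [0, 0, 0.01, 0, 0, 0.12, 0]
    - [0, 0, 0.01, 0, 0, 0.12, 0]
    - [0, 0, 0, 0, 0, 0.12, 0]
    - [0, 0, 0, 0, 0, 0.12, 0]
    - [0, 0, 0, 0, 0, 0.12, 0]
    - [0, 0, 0, 0, 0, 0.12, 0]
    - [0, 0, 0, 0, 0, 0.12, 0]
    - [0, 0, 0, 0, 0, 0.12, 0]

```text
time: 17.88
tool_pos: [0.495, 0.2169, 0.0647]
tool_rot: [-3.138, -0.0, -1.035]
contact_force: [-1.9, 1.5, 15.8]
opening: 0.0219
grip_force: 50.0
```

```bash
python3 - <<'E'
from h import *
st()
E
```

```text
t 17.88 p [0.495  0.2169 0.0647] [-3.138 -0.    -1.035] q1,6 [0.27 2.88] F [-1.9  1.5 15.8] M [0.41 0.42 0.02] grip 50.0 21.86
```

Call:
carry_out:
  deltas:
    - [0, 0, -0.8, 0, 0, 0, 0]
    - [0, 0, -0.9, 0, 0, 0, 0]
    - [0, 0, -0.9, 0, 0, -0.12, 0]
    - [0, 0, -0.9, 0, 0, -0.12, 0]
    - [0, 0, 0, 0, 0, -0.12, 0]
    - [0, 0, 0, 0, 0, -0.12, 0]
    - [0, 0, 0, 0, 0, -0.12, 0]
    - [0, 0, 0, 0, 0, -0.12, 0]

```text
time: 18.55
tool_pos: [0.4935, 0.216, 0.0976]
tool_rot: [3.141, 0.001, -0.301]
contact_force: [0.1, 0.0, -0.8]
opening: 0.0218
grip_force: 50.0
```

Call:
carry_out:
  deltas:
    - [0, 0, 0, 0, 0, -0.12, 0]
    - [0, 0, 0, 0, 0, -0.12, 0]
    - [0, 0, 0, 0, 0, -0.12, 0]
    - [0, 0, 0, 0, 0, -0.12, 0]
    - [0, 0, 0, 0, 0, -0.12, 0]
    - [0, 0, 0, 0, 0, -0.12, 0]
    - [0, 0, 0, 0, 0, -0.12, 0]
    - [0, 0, 0, 0, 0, -0.12, 0]

```text
time: 19.22
tool_pos: [0.4935, 0.216, 0.0975]
tool_rot: [-3.141, 0.001, 0.659]
contact_force: [-0.2, 0.1, -0.8]
opening: 0.0214
grip_force: 50.0
```

Call:
carry_out:
  deltas:
    - [0, 0, 0, 0, 0, -0.12, 0]
    - [0, 0, 0, 0, 0, -0.12, 0]
    - [0, 0, 0, 0, 0, -0.12, 0]
    - [0, 0, 0, 0, 0, -0.12, 0]
    - [0, 0, 0, 0, 0, -0.12, 0]
    - [0, 0, 0, 0, 0, -0.12, 0]
    - [0, 0, 0, 0, 0, -0.12, 0]
    - [0, 0, 0, 0, 0, -0.12, 0]

```text
time: 19.88
tool_pos: [0.4935, 0.216, 0.0975]
tool_rot: [-3.14, 0.0, 1.619]
contact_force: [0.7, 0.8, -0.8]
opening: 0.0216
grip_force: 50.0
```

Call:
carry_out:
  deltas:
    - [0, 0, 0, 0, 0, -0.12, 0]
    - [0, 0, 0, 0, 0, -0.12, 0]
    - [0, 0, 0, 0, 0, -0.12, 0]
    - [0, 0, 0, 0, 0, -0.12, 0]
    - [0, 0, 0, 0, 0, -0.12, 0]
    - [0, 0, 0, 0, 0, -0.12, 0]
    - [0, 0, 0, 0, 0, -0.12, 0]
    - [0, 0, 0, 0, 0, -0.12, 0]

```text
time: 20.55
tool_pos: [0.4935, 0.216, 0.0975]
tool_rot: [-3.14, -0.001, 2.579]
contact_force: [0.0, 0.6, -0.9]
opening: 0.0217
grip_force: 50.0
```

Call:
carry_out:
  deltas:
    - [0, 0, 0, 0, 0, -0.12, 0]
    - [0, 0, 0, 0, 0, -0.12, 0]
    - [0, 0, 0, 0, 0, -0.12, 0]
    - [0, 0, 0, 0, 0, -0.12, 0]
    - [0, 0, 0, 0, 0, -0.12, 0]
    - [0, 0, 0, 0, 0, -0.12, 0]
    - [0, 0, 0, 0, 0, -0.12, 0]
    - [0, 0, 0, 0, 0, -0.12, 0]

```text
time: 21.22
tool_pos: [0.4935, 0.216, 0.0975]
tool_rot: [3.142, -0.001, -2.744]
contact_force: [0.1, -0.5, -0.7]
opening: 0.0219
grip_force: 50.0
```

Call:
carry_out:
  deltas:
    - [0, 0, 0, 0, 0, -0.12, 0]
    - [0, 0, 0, 0, 0, -0.12, 0]
    - [0, 0, 0, 0, 0, -0.12, 0]
    - [0, 0, 0, 0, 0, -0.12, 0]
    - [0, 0, 0, 0, 0, -0.12, 0]
    - [0, 0, 0, 0, 0, -0.12, 0]
    - [0, 0, 0, 0, 0, -0.12, 0]
    - [0, 0, 0, 0, 0, -0.12, 0]

```text
time: 21.88
tool_pos: [0.4935, 0.216, 0.0975]
tool_rot: [3.14, -0.001, -1.784]
contact_force: [-0.2, 0.4, -2.0]
opening: 0.0218
grip_force: 50.0
```

```bash
python3 - <<'E'
from h import *
st();to(.5442,.2222,.0774,0);  s=shot('side'); u=proj(s,[[.5159,.2443,.0437]])[0];  v0,u0=int(u[1])-25,int(u[0])-40; print((proj(s,[[.4936,.2160,.0377],[.4876,.2666,.0437],[.5382,.2726,.0437]])-[u0,v0])*8)
cv2.imwrite('pics/z6.png',cv2.resize(s['image'][v0:v0+50,u0:u0+80],None,fx=8,fy=8,interpolation=cv2.INTER_CUBIC))
E
```

```text
t 21.88 p [0.4935 0.216  0.0975] [ 3.140e+00 -1.000e-03 -1.784e+00] q1,6 [ 0.27 -2.66] F [-0.2  0.4 -2. ] M [ 0.127 -0.081  0.021] grip 50.0 21.79
pose [0.4935 0.216  0.0975] [ 3.140e+00 -1.000e-03 -1.784e+00] q [ 0.27  0.52  1.67 -0.    0.96 -2.66] turn z -1.784 shift if unturned [-1.68 -4.83  2.01] after turn [ 5.07 -0.62  2.01]
[[276.09684626 245.77527902]
 [264.59668198 175.73134288]
 [375.6868735  169.6993099 ]]
```

View pics/z6.png

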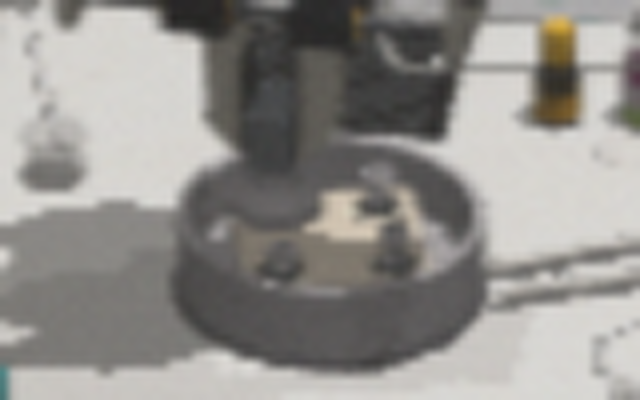

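Call:
carry_out:
  deltas:
    - [-0.24, -0.69, 0, 0, 0, 0, 0]
    - [-0.24, -0.69, 0, 0, 0, 0, 0]
    - [-0.24, -0.69, 0, 0, 0, 0, 0]
    - [-0.24, -0.69, 0, 0, 0, 0, 0]
    - [-0.24, -0.69, 0, 0, 0, 0, 0]
    - [-0.24, -0.69, 0, 0, 0, 0, 0]
    - [-0.24, -0.69, 0, 0, 0, 0, 0]
    - [0, 0, 0, 0, 0, 0, 0]

```text
time: 22.6
tool_pos: [0.5464, 0.2222, 0.0979]
tool_rot: [-3.14, 0.0, -1.789]
contact_force: [0.4, 0.2, -1.6]
opening: 0.0218
grip_force: 50.0
```

Call:
carry_out:
  deltas:
    - [0, 0, 0, 0, 0, -0.1, 0]
    - [0, 0, 0, 0, 0, -0.1, 0]
    - [0, 0, 0, 0, 0, -0.08, 0]
    - [0, 0, 0.5, 0, 0, 0, 0]
    - [0, 0, 0.5, 0, 0, 0, 0]
    - [0, 0, 0.5, 0, 0, 0, 0]
    - [0, 0, 0.5, 0, 0, 0, 0]
    - [0, 0, 0.1, 0, 0, 0, 0]

```text
time: 23.27
tool_pos: [0.5444, 0.2221, 0.0759]
tool_rot: [3.14, -0.0, -1.51]
contact_force: [0.7, 0.2, 1.4]
opening: 0.0214
grip_force: 50.0
```

```bash
python3 - <<'E'
from h import *
st();to(.5442,.2222,.0774,0)
E
```

```text
t 23.27 p [0.5444 0.2221 0.0759] [ 3.14 -0.   -1.51] q1,6 [ 0.26 -2.95] F [0.7 0.2 1.4] M [ 0.173  0.004 -0.05 ] grip 50.0 21.44
pose [0.5444 0.2221 0.0759] [ 3.14 -0.   -1.51] q [ 0.26  0.62  1.54 -0.    0.98 -2.95] turn z -1.51 shift if unturned [-0.01  0.02 -0.15] after turn [-0.02 -0.01 -0.15]
```

Call:
carry_out:
  deltas:
    - [0, 0, 0.2, 0, 0, 0, 0]
    - [0, 0, 0.2, 0, 0, 0, 0]
    - [0, 0, 0.2, 0, 0, 0, 0]
    - [0, 0, 0.06, 0, 0, 0, 0]
    - [0, 0, 0, 0, 0, 0, 0]
    - [0, 0, 0.012, 0, 0, 0.12, 0]
    - [0, 0, 0.012, 0, 0, 0.12, 0]
    - [0, 0, 0.012, 0, 0, 0.12, 0]

```text
time: 23.93
tool_pos: [0.5449, 0.2227, 0.0717]
tool_rot: [-3.141, 0.001, -1.875]
contact_force: [-3.3, 0.8, 10.6]
opening: 0.0217
grip_force: 50.0
```

Call:
carry_out:
  deltas:
    - [0, 0, 0.012, 0, 0, 0.12, 0]
    - [0, 0, 0.012, 0, 0, 0.12, 0]
    - [0, 0, 0.012, 0, 0, 0.12, 0]
    - [0, 0, 0.012, 0, 0, 0.12, 0]
    - [0, 0, 0.012, 0, 0, 0.12, 0]
    - [0, 0, 0.012, 0, 0, 0.12, 0]
    - [0, 0, 0.012, 0, 0, 0.12, 0]
    - [0, 0, 0.012, 0, 0, 0.12, 0]

```text
time: 24.6
tool_pos: [0.5455, 0.2233, 0.0711]
tool_rot: [3.141, 0.003, -2.835]
contact_force: [-2.8, 3.3, 12.1]
opening: 0.0215
grip_force: 50.0
```

```bash
python3 - <<'E'
from h import *
st()
E
```

```text
t 24.6 p [0.5455 0.2233 0.0711] [ 3.141e+00  3.000e-03 -2.835e+00] q1,6 [ 0.26 -1.62] F [-2.8  3.3 12.1] M [ 0.706  0.426 -0.024] grip 50.0 21.54
```

Call:
carry_out:
  deltas:
    - [0, 0, 0.1, 0, 0, 0.12, 0]
    - [0, 0, 0.012, 0, 0, 0.12, 0]
    - [0, 0, 0.012, 0, 0, 0.12, 0]
    - [0, 0, 0.012, 0, 0, 0.12, 0]
    - [0, 0, 0.012, 0, 0, 0.12, 0]
    - [0, 0, 0.012, 0, 0, 0.12, 0]
    - [0, 0, 0.012, 0, 0, 0.12, 0]
    - [0, 0, 0.012, 0, 0, 0.12, 0]

```text
time: 25.27
tool_pos: [0.5461, 0.2237, 0.0697]
tool_rot: [3.137, 0.002, 2.488]
contact_force: [-2.6, 3.6, 12.8]
opening: 0.0216
grip_force: 50.0
```

Call:
carry_out:
  deltas:
    - [0, 0, 0.012, 0, 0, 0.12, 0]
    - [0, 0, 0.012, 0, 0, 0.12, 0]
    - [0, 0, 0.012, 0, 0, 0.12, 0]
    - [0, 0, 0.012, 0, 0, 0.12, 0]
    - [0, 0, 0.012, 0, 0, 0.12, 0]
    - [0, 0, 0.012, 0, 0, 0.12, 0]
    - [0, 0, 0.012, 0, 0, 0.12, 0]
    - [0, 0, 0.012, 0, 0, 0.12, 0]

```text
time: 25.93
tool_pos: [0.5467, 0.2237, 0.0689]
tool_rot: [3.136, -0.003, 1.528]
contact_force: [-0.5, 3.5, 12.3]
opening: 0.0215
grip_force: 50.0
```

Call:
carry_out:
  deltas:
    - [0, 0, 0.012, 0, 0, 0.12, 0]
    - [0, 0, 0.012, 0, 0, 0.12, 0]
    - [0, 0, 0.012, 0, 0, 0.12, 0]
    - [0, 0, 0.012, 0, 0, 0.12, 0]
    - [0, 0, 0.012, 0, 0, 0.12, 0]
    - [0, 0, 0.012, 0, 0, 0.12, 0]
    - [0, 0, 0.012, 0, 0, 0.12, 0]
    - [0, 0, 0.012, 0, 0, 0.12, 0]

```text
time: 26.6
tool_pos: [0.5471, 0.2235, 0.068]
tool_rot: [3.14, -0.007, 0.569]
contact_force: [1.0, 3.2, 12.4]
opening: 0.0214
grip_force: 50.0
```

Call:
carry_out:
  deltas:
    - [0, 0, 0.012, 0, 0, 0.12, 0]
    - [0, 0, 0.012, 0, 0, 0.12, 0]
    - [0, 0, 0.012, 0, 0, 0.12, 0]
    - [0, 0, 0.012, 0, 0, 0.12, 0]
    - [0, 0, 0.012, 0, 0, 0.12, 0]
    - [0, 0, 0.012, 0, 0, 0.12, 0]
    - [0, 0, 0.012, 0, 0, 0.12, 0]
    - [0, 0, 0.012, 0, 0, 0.12, 0]

```text
time: 27.27
tool_pos: [0.5471, 0.223, 0.067]
tool_rot: [-3.137, -0.005, -0.391]
contact_force: [0.4, 1.4, 12.8]
opening: 0.0218
grip_force: 50.0
```

```bash
python3 - <<'E'
from h import *
st()
E
```

```text
t 27.27 p [0.5471 0.223  0.067 ] [-3.137 -0.005 -0.391] q1,6 [0.26 2.22] F [ 0.4  1.4 12.8] M [ 0.227 -0.038 -0.04 ] grip 50.0 21.76
```

Call:
carry_out:
  deltas:
    - [0, 0, 0.02, 0, 0, 0.12, 0]
    - [0, 0, 0.02, 0, 0, 0.12, 0]
    - [0, 0, 0.02, 0, 0, 0.12, 0]
    - [0, 0, 0.012, 0, 0, 0.12, 0]
    - [0, 0, 0.012, 0, 0, 0.12, 0]
    - [0, 0, 0.012, 0, 0, 0.11, 0]
    - [0, 0, 0, 0, 0, 0, 0]
    - [0, 0, -0.6, 0, 0, 0, 0]

```text
time: 27.93
tool_pos: [0.5463, 0.2227, 0.0707]
tool_rot: [-3.137, -0.001, -1.096]
contact_force: [1.0, -0.4, -0.3]
opening: 0.0215
grip_force: 50.0
```

Call:
carry_out:
  deltas:
    - [0, 0, -0.6, 0, 0, 0, 0]
    - [0, 0, 0, 0, 0, 0, 0]
    - [0, 0, 0, 0, 0, -0.12, 0]
    - [0, 0, 0, 0, 0, -0.12, 0]
    - [0, 0, 0, 0, 0, -0.12, 0]
    - [0, 0, 0, 0, 0, -0.12, 0]
    - [0, 0, 0, 0, 0, -0.12, 0]
    - [0, 0, 0, 0, 0, -0.12, 0]

```text
time: 28.6
tool_pos: [0.5443, 0.222, 0.0747]
tool_rot: [3.141, 0.001, -0.369]
contact_force: [0.3, 0.0, -0.2]
opening: 0.0217
grip_force: 50.0
```

Call:
carry_out:
  deltas:
    - [0, 0, 0, 0, 0, -0.12, 0]
    - [0, 0, 0, 0, 0, -0.12, 0]
    - [0, 0, 0, 0, 0, -0.12, 0]
    - [0, 0, 0.4, 0, 0, 0, 0]
    - [0, 0, 0.4, 0, 0, 0, 0]
    - [0, 0, 0.4, 0, 0, 0, 0]
    - [0, 0, 0.06, 0, 0, 0, 0]
    - [0, 0, 0, 0, 0, 0, 0]

```text
time: 29.27
tool_pos: [0.5452, 0.2223, 0.0648]
tool_rot: [-3.141, -0.002, -0.019]
contact_force: [-5.0, -1.2, 17.7]
opening: 0.0218
grip_force: 50.0
```

Call:
carry_out:
  deltas:
    - [0, 0, 0, 0, 0, 0.12, 0]
    - [0, 0, 0, 0, 0, 0.12, 0]
    - [0, 0, 0, 0, 0, 0.12, 0]
    - [0, 0, 0, 0, 0, 0.12, 0]
    - [0, 0, 0, 0, 0, 0.12, 0]
    - [0, 0, 0, 0, 0, 0.12, 0]
    - [0, 0, 0, 0, 0, 0.12, 0]
    - [0, 0, 0, 0, 0, 0.12, 0]

```text
time: 29.93
tool_pos: [0.5453, 0.2232, 0.0647]
tool_rot: [-3.138, -0.0, -0.985]
contact_force: [-3.8, 2.7, 14.7]
opening: 0.0218
grip_force: 50.0
```

```bash
python3 - <<'E'
from h import *
st()
E
```

```text
t 29.93 p [0.5453 0.2232 0.0647] [-3.138 -0.    -0.985] q1,6 [0.26 2.81] F [-3.8  2.7 14.7] M [0.493 0.64  0.039] grip 50.0 21.77
```

Call:
carry_out:
  deltas:
    - [0, 0, -0.6, 0, 0, 0, 0]
    - [0, 0, -0.6, 0, 0, 0, 0]
    - [0, 0, 0, 0, 0, 0, 0]
    - [0, 0, 0, 0, 0, -0.12, 0]
    - [0, 0, 0, 0, 0, -0.12, 0]
    - [0, 0, 0, 0, 0, -0.12, 0]
    - [0, 0, 0, 0, 0, -0.12, 0]
    - [0, 0, 0, 0, 0, -0.12, 0]

```text
time: 30.6
tool_pos: [0.5443, 0.2218, 0.0737]
tool_rot: [3.14, 0.001, -0.371]
contact_force: [0.3, -0.7, -0.2]
opening: 0.0217
grip_force: 50.0
```

Call:
carry_out:
  deltas:
    - [0, 0, 0, 0, 0, -0.12, 0]
    - [0, 0, 0, 0, 0, -0.12, 0]
    - [0, 0, 0, 0, 0, -0.12, 0]
    - [0, 0, 0.4, 0, 0, 0, 0]
    - [0, 0, 0.4, 0, 0, 0, 0]
    - [0, 0, 0.4, 0, 0, 0, 0]
    - [0, 0, 0, 0, 0, 0, 0]
    - [0, 0, 0, 0, 0, 0, 0]

```text
time: 31.27
tool_pos: [0.5451, 0.2222, 0.0644]
tool_rot: [-3.141, -0.002, -0.02]
contact_force: [-3.7, -1.7, 15.6]
opening: 0.0218
grip_force: 50.0
```

Call:
carry_out:
  deltas:
    - [0, 0, 0, 0, 0, 0.12, 0]
    - [0, 0, 0, 0, 0, 0.12, 0]
    - [0, 0, 0, 0, 0, 0.12, 0]
    - [0, 0, 0, 0, 0, 0.12, 0]
    - [0, 0, 0, 0, 0, 0.12, 0]
    - [0, 0, 0, 0, 0, 0.12, 0]
    - [0, 0, 0, 0, 0, 0.12, 0]
    - [0, 0, 0, 0, 0, 0.12, 0]

```text
time: 31.93
tool_pos: [0.5459, 0.2227, 0.0647]
tool_rot: [-3.138, -0.001, -0.986]
contact_force: [-2.2, 0.5, 15.6]
opening: 0.0219
grip_force: 50.0
```

```bash
python3 - <<'E'
from h import *
st()
E
```

```text
t 31.93 p [0.5459 0.2227 0.0647] [-3.138e+00 -1.000e-03 -9.860e-01] q1,6 [0.26 2.81] F [-2.2  0.5 15.6] M [0.231 0.391 0.067] grip 50.0 21.94
```

Call:
carry_out:
  deltas:
    - [0, 0, -0.8, 0, 0, 0, 0]
    - [0, 0, -0.9, 0, 0, 0, 0]
    - [0, 0, -0.9, 0, 0, -0.12, 0]
    - [0, 0, -0.9, 0, 0, -0.12, 0]
    - [0, 0, 0, 0, 0, -0.12, 0]
    - [0, 0, 0, 0, 0, -0.12, 0]
    - [0, 0, 0, 0, 0, -0.12, 0]
    - [0, 0, 0, 0, 0, -0.12, 0]

```text
time: 32.6
tool_pos: [0.5442, 0.2219, 0.0972]
tool_rot: [3.141, 0.001, -0.251]
contact_force: [0.3, -0.1, -0.4]
opening: 0.0214
grip_force: 50.0
```

Call:
carry_out:
  deltas:
    - [0, 0, 0, 0, 0, -0.12, 0]
    - [0, 0, 0, 0, 0, -0.12, 0]
    - [0, 0, 0, 0, 0, -0.12, 0]
    - [0, 0, 0, 0, 0, -0.12, 0]
    - [0, 0, 0, 0, 0, -0.12, 0]
    - [0, 0, 0, 0, 0, -0.12, 0]
    - [0, 0, 0, 0, 0, -0.12, 0]
    - [0, 0, 0, 0, 0, -0.12, 0]

```text
time: 33.27
tool_pos: [0.5442, 0.2219, 0.0971]
tool_rot: [-3.141, 0.002, 0.709]
contact_force: [0.6, 0.6, -0.9]
opening: 0.0215
grip_force: 50.0
```

Call:
carry_out:
  deltas:
    - [0, 0, 0, 0, 0, -0.12, 0]
    - [0, 0, 0, 0, 0, -0.12, 0]
    - [0, 0, 0, 0, 0, -0.12, 0]
    - [0, 0, 0, 0, 0, -0.12, 0]
    - [0, 0, 0, 0, 0, -0.12, 0]
    - [0, 0, 0, 0, 0, -0.12, 0]
    - [0, 0, 0, 0, 0, -0.12, 0]
    - [0, 0, 0, 0, 0, -0.12, 0]

```text
time: 33.93
tool_pos: [0.5442, 0.222, 0.0971]
tool_rot: [-3.14, 0.0, 1.669]
contact_force: [-0.5, -0.3, -1.4]
opening: 0.0217
grip_force: 50.0
```

Call:
carry_out:
  deltas:
    - [0, 0, 0, 0, 0, -0.12, 0]
    - [0, 0, 0, 0, 0, -0.12, 0]
    - [0, 0, 0, 0, 0, -0.12, 0]
    - [0, 0, 0, 0, 0, -0.12, 0]
    - [0, 0, 0, 0, 0, -0.12, 0]
    - [0, 0, 0, 0, 0, -0.12, 0]
    - [0, 0, 0, 0, 0, -0.12, 0]
    - [0, 0, 0, 0, 0, -0.12, 0]

```text
time: 34.6
tool_pos: [0.5442, 0.2219, 0.0971]
tool_rot: [-3.14, -0.001, 2.628]
contact_force: [-1.3, -0.0, 0.4]
opening: 0.0216
grip_force: 50.0
```

Call:
carry_out:
  deltas:
    - [0, 0, 0, 0, 0, -0.12, 0]
    - [0, 0, 0, 0, 0, -0.12, 0]
    - [0, 0, 0, 0, 0, -0.12, 0]
    - [0, 0, 0, 0, 0, -0.12, 0]
    - [0, 0, 0, 0, 0, -0.12, 0]
    - [0, 0, 0, 0, 0, -0.12, 0]
    - [0, 0, 0, 0, 0, -0.12, 0]
    - [0, 0, 0, 0, 0, -0.12, 0]

```text
time: 35.27
tool_pos: [0.5442, 0.2219, 0.0971]
tool_rot: [3.141, -0.002, -2.695]
contact_force: [0.1, 0.1, -1.0]
opening: 0.022
grip_force: 50.0
```

Call:
carry_out:
  deltas:
    - [0, 0, 0, 0, 0, -0.12, 0]
    - [0, 0, 0, 0, 0, -0.12, 0]
    - [0, 0, 0, 0, 0, -0.12, 0]
    - [0, 0, 0, 0, 0, -0.12, 0]
    - [0, 0, 0, 0, 0, -0.12, 0]
    - [0, 0, 0, 0, 0, -0.12, 0]
    - [0, 0, 0, 0, 0, -0.12, 0]
    - [0, 0, 0, 0, 0, -0.12, 0]

```text
time: 35.93
tool_pos: [0.5442, 0.2219, 0.0971]
tool_rot: [3.14, -0.001, -1.735]
contact_force: [-0.8, -1.0, -1.3]
opening: 0.0218
grip_force: 50.0
```

```bash
python3 - <<'E'
from h import *
st();to(.5384,.2727,.0774,0)
E
```

```text
t 35.93 p [0.5442 0.2219 0.0971] [ 3.140e+00 -1.000e-03 -1.735e+00] q1,6 [ 0.26 -2.72] F [-0.8 -1.  -1.3] M [ 0.163 -0.055 -0.07 ] grip 50.0 21.83
pose [0.5442 0.2219 0.0971] [ 3.140e+00 -1.000e-03 -1.735e+00] q [ 0.26  0.59  1.52 -0.    1.03 -2.72] turn z -1.735 shift if unturned [-4.91  1.4   1.97] after turn [-0.58 -5.08  1.97]
```

Call:
carry_out:
  deltas:
    - [-0.7, 0.2, 0, 0, 0, 0, 0]
    - [-0.7, 0.2, 0, 0, 0, 0, 0]
    - [-0.7, 0.2, 0, 0, 0, 0, 0]
    - [-0.7, 0.2, 0, 0, 0, 0, 0]
    - [-0.7, 0.2, 0, 0, 0, 0, 0]
    - [-0.7, 0.2, 0, 0, 0, 0, 0]
    - [-0.71, 0.2, 0, 0, 0, 0, 0]
    - [0, 0, 0, 0, 0, 0, 0]

```text
time: 36.6
tool_pos: [0.5388, 0.2746, 0.0978]
tool_rot: [-3.141, 0.0, -1.737]
contact_force: [-0.0, -0.1, -0.8]
opening: 0.0219
grip_force: 50.0
```

Call:
carry_out:
  deltas:
    - [0, 0, 0, 0, 0, -0.11, 0]
    - [0, 0, 0, 0, 0, -0.11, 0]
    - [0, 0, 0, 0, 0, -0.11, 0]
    - [0, 0, 0.5, 0, 0, 0, 0]
    - [0, 0, 0.5, 0, 0, 0, 0]
    - [0, 0, 0.5, 0, 0, 0, 0]
    - [0, 0, 0.5, 0, 0, 0, 0]
    - [0, 0, 0.1, 0, 0, 0, 0]

```text
time: 37.27
tool_pos: [0.5389, 0.2728, 0.0757]
tool_rot: [3.141, -0.0, -1.41]
contact_force: [0.8, -0.1, 2.2]
opening: 0.0212
grip_force: 50.0
```

```bash
python3 - <<'E'
from h import *
st()
E
```

```text
t 37.27 p [0.5389 0.2728 0.0757] [ 3.141 -0.    -1.41 ] q1,6 [ 0.34 -2.96] F [ 0.8 -0.1  2.2] M [ 0.122 -0.    -0.022] grip 50.0 21.17
```

Good. Press and turn.

Call:
carry_out:
  deltas:
    - [0, 0, 0.2, 0, 0, 0, 0]
    - [0, 0, 0.2, 0, 0, 0, 0]
    - [0, 0, 0.2, 0, 0, 0, 0]
    - [0, 0, 0.15, 0, 0, 0, 0]
    - [0, 0, 0, 0, 0, 0, 0]
    - [0, 0, 0.012, 0, 0, 0.12, 0]
    - [0, 0, 0.012, 0, 0, 0.12, 0]
    - [0, 0, 0.012, 0, 0, 0.12, 0]

```text
time: 37.93
tool_pos: [0.5393, 0.2734, 0.071]
tool_rot: [-3.14, 0.001, -1.775]
contact_force: [-5.1, -0.1, 13.5]
opening: 0.0215
grip_force: 50.0
```

Call:
carry_out:
  deltas:
    - [0, 0, 0.012, 0, 0, 0.12, 0]
    - [0, 0, 0.012, 0, 0, 0.12, 0]
    - [0, 0, 0.012, 0, 0, 0.12, 0]
    - [0, 0, 0.012, 0, 0, 0.12, 0]
    - [0, 0, 0.012, 0, 0, 0.12, 0]
    - [0, 0, 0.012, 0, 0, 0.12, 0]
    - [0, 0, 0.012, 0, 0, 0.12, 0]
    - [0, 0, 0.012, 0, 0, 0.12, 0]

```text
time: 38.6
tool_pos: [0.5397, 0.2743, 0.0703]
tool_rot: [3.14, 0.003, -2.735]
contact_force: [-4.3, 2.8, 12.5]
opening: 0.0219
grip_force: 50.0
```

```bash
python3 - <<'E'
from h import *
st()
E
```

```text
t 38.6 p [0.5397 0.2743 0.0703] [ 3.140e+00  3.000e-03 -2.735e+00] q1,6 [ 0.34 -1.64] F [-4.3  2.8 12.5] M [ 0.69   0.682 -0.002] grip 50.0 21.86
```

Call:
carry_out:
  deltas:
    - [0, 0, 0.08, 0, 0, 0.12, 0]
    - [0, 0, 0.012, 0, 0, 0.12, 0]
    - [0, 0, 0.012, 0, 0, 0.12, 0]
    - [0, 0, 0.012, 0, 0, 0.12, 0]
    - [0, 0, 0.012, 0, 0, 0.12, 0]
    - [0, 0, 0.012, 0, 0, 0.12, 0]
    - [0, 0, 0.012, 0, 0, 0.12, 0]
    - [0, 0, 0.012, 0, 0, 0.12, 0]

```text
time: 39.27
tool_pos: [0.5404, 0.2748, 0.0691]
tool_rot: [3.136, 0.002, 2.588]
contact_force: [-1.8, 4.2, 13.1]
opening: 0.0214
grip_force: 50.0
```

Call:
carry_out:
  deltas:
    - [0, 0, 0.012, 0, 0, 0.12, 0]
    - [0, 0, 0.012, 0, 0, 0.12, 0]
    - [0, 0, 0.012, 0, 0, 0.12, 0]
    - [0, 0, 0.012, 0, 0, 0.12, 0]
    - [0, 0, 0.012, 0, 0, 0.12, 0]
    - [0, 0, 0.012, 0, 0, 0.12, 0]
    - [0, 0, 0.012, 0, 0, 0.12, 0]
    - [0, 0, 0.012, 0, 0, 0.12, 0]

```text
time: 39.93
tool_pos: [0.5413, 0.2746, 0.0683]
tool_rot: [3.135, -0.003, 1.628]
contact_force: [-0.9, 3.0, 12.5]
opening: 0.0218
grip_force: 50.0
```

Call:
carry_out:
  deltas:
    - [0, 0, 0.012, 0, 0, 0.12, 0]
    - [0, 0, 0.012, 0, 0, 0.12, 0]
    - [0, 0, 0.012, 0, 0, 0.12, 0]
    - [0, 0, 0.012, 0, 0, 0.12, 0]
    - [0, 0, 0.012, 0, 0, 0.12, 0]
    - [0, 0, 0.012, 0, 0, 0.12, 0]
    - [0, 0, 0.012, 0, 0, 0.12, 0]
    - [0, 0, 0.012, 0, 0, 0.12, 0]

```text
time: 40.6
tool_pos: [0.5416, 0.2739, 0.0674]
tool_rot: [3.139, -0.007, 0.668]
contact_force: [1.3, 0.5, 12.4]
opening: 0.0216
grip_force: 50.0
```

Call:
carry_out:
  deltas:
    - [0, 0, 0.012, 0, 0, 0.12, 0]
    - [0, 0, 0.012, 0, 0, 0.12, 0]
    - [0, 0, 0.012, 0, 0, 0.12, 0]
    - [0, 0, 0.012, 0, 0, 0.12, 0]
    - [0, 0, 0.012, 0, 0, 0.12, 0]
    - [0, 0, 0.012, 0, 0, 0.12, 0]
    - [0, 0, 0.012, 0, 0, 0.12, 0]
    - [0, 0, 0.012, 0, 0, 0.12, 0]

```text
time: 41.27
tool_pos: [0.5411, 0.2732, 0.0662]
tool_rot: [-3.139, -0.005, -0.292]
contact_force: [-0.9, -1.6, 13.4]
opening: 0.0216
grip_force: 50.0
```

```bash
python3 - <<'E'
from h import *
st()
E
```

```text
t 41.27 p [0.5411 0.2732 0.0662] [-3.139 -0.005 -0.292] q1,6 [0.34 2.2 ] F [-0.9 -1.6 13.4] M [-0.435  0.151 -0.   ] grip 50.0 21.62
```

Finish the stroke, ratchet, and turn again twice.

Call:
carry_out:
  deltas:
    - [0, 0, 0.02, 0, 0, 0.12, 0]
    - [0, 0, 0.012, 0, 0, 0.12, 0]
    - [0, 0, 0.012, 0, 0, 0.12, 0]
    - [0, 0, 0.012, 0, 0, 0.12, 0]
    - [0, 0, 0.012, 0, 0, 0.12, 0]
    - [0, 0, 0.012, 0, 0, 0.11, 0]
    - [0, 0, 0, 0, 0, 0, 0]
    - [0, 0, -0.6, 0, 0, 0, 0]

```text
time: 41.93
tool_pos: [0.5401, 0.273, 0.0699]
tool_rot: [-3.139, -0.001, -0.996]
contact_force: [1.5, -0.3, 0.9]
opening: 0.0216
grip_force: 50.0
```

Call:
carry_out:
  deltas:
    - [0, 0, -0.6, 0, 0, 0, 0]
    - [0, 0, 0, 0, 0, 0, 0]
    - [0, 0, 0, 0, 0, -0.12, 0]
    - [0, 0, 0, 0, 0, -0.12, 0]
    - [0, 0, 0, 0, 0, -0.12, 0]
    - [0, 0, 0, 0, 0, -0.12, 0]
    - [0, 0, 0, 0, 0, -0.12, 0]
    - [0, 0, 0, 0, 0, -0.12, 0]

```text
time: 42.6
tool_pos: [0.5387, 0.2728, 0.0739]
tool_rot: [3.141, 0.001, -0.269]
contact_force: [-0.0, -0.2, -1.3]
opening: 0.0217
grip_force: 50.0
```

Call:
carry_out:
  deltas:
    - [0, 0, 0, 0, 0, -0.12, 0]
    - [0, 0, 0, 0, 0, -0.12, 0]
    - [0, 0, 0, 0, 0, -0.12, 0]
    - [0, 0, 0.4, 0, 0, 0, 0]
    - [0, 0, 0.4, 0, 0, 0, 0]
    - [0, 0, 0.4, 0, 0, 0, 0]
    - [0, 0, 0.03, 0, 0, 0, 0]
    - [0, 0, 0, 0, 0, 0, 0]

```text
time: 43.27
tool_pos: [0.5397, 0.2732, 0.0645]
tool_rot: [-3.141, -0.002, 0.08]
contact_force: [-5.3, -0.8, 17.8]
opening: 0.0215
grip_force: 50.0
```

Call:
carry_out:
  deltas:
    - [0, 0, 0, 0, 0, 0.12, 0]
    - [0, 0, 0, 0, 0, 0.12, 0]
    - [0, 0, 0, 0, 0, 0.12, 0]
    - [0, 0, 0, 0, 0, 0.12, 0]
    - [0, 0, 0, 0, 0, 0.12, 0]
    - [0, 0, 0, 0, 0, 0.12, 0]
    - [0, 0, 0, 0, 0, 0.12, 0]
    - [0, 0, 0, 0, 0, 0.12, 0]

```text
time: 43.93
tool_pos: [0.5403, 0.2736, 0.0646]
tool_rot: [-3.138, -0.001, -0.885]
contact_force: [-1.7, -0.6, 15.3]
opening: 0.0215
grip_force: 50.0
```

Call:
carry_out:
  deltas:
    - [0, 0, -0.6, 0, 0, 0, 0]
    - [0, 0, -0.6, 0, 0, 0, 0]
    - [0, 0, 0, 0, 0, 0, 0]
    - [0, 0, 0, 0, 0, -0.12, 0]
    - [0, 0, 0, 0, 0, -0.12, 0]
    - [0, 0, 0, 0, 0, -0.12, 0]
    - [0, 0, 0, 0, 0, -0.12, 0]
    - [0, 0, 0, 0, 0, -0.12, 0]

```text
time: 44.6
tool_pos: [0.5385, 0.2726, 0.0732]
tool_rot: [3.14, 0.002, -0.271]
contact_force: [0.0, -1.4, -1.0]
opening: 0.0216
grip_force: 50.0
```

Call:
carry_out:
  deltas:
    - [0, 0, 0, 0, 0, -0.12, 0]
    - [0, 0, 0, 0, 0, -0.12, 0]
    - [0, 0, 0, 0, 0, -0.12, 0]
    - [0, 0, 0.4, 0, 0, 0, 0]
    - [0, 0, 0.4, 0, 0, 0, 0]
    - [0, 0, 0.4, 0, 0, 0, 0]
    - [0, 0, 0, 0, 0, 0, 0]
    - [0, 0, 0, 0, 0, 0, 0]

```text
time: 45.27
tool_pos: [0.5395, 0.273, 0.0644]
tool_rot: [-3.141, -0.002, 0.08]
contact_force: [-5.7, -2.1, 18.2]
opening: 0.0221
grip_force: 50.0
```

Call:
carry_out:
  deltas:
    - [0, 0, 0, 0, 0, 0.12, 0]
    - [0, 0, 0, 0, 0, 0.12, 0]
    - [0, 0, 0, 0, 0, 0.12, 0]
    - [0, 0, 0, 0, 0, 0.12, 0]
    - [0, 0, 0, 0, 0, 0.12, 0]
    - [0, 0, 0, 0, 0, 0.12, 0]
    - [0, 0, 0, 0, 0, 0.12, 0]
    - [0, 0, 0, 0, 0, 0.12, 0]

```text
time: 45.93
tool_pos: [0.5404, 0.2735, 0.0645]
tool_rot: [-3.138, -0.001, -0.886]
contact_force: [-2.0, 0.2, 15.2]
opening: 0.0215
grip_force: 50.0
```

```bash
python3 - <<'E'
from h import *
st()
E
```

```text
t 45.93 p [0.5404 0.2735 0.0645] [-3.138e+00 -1.000e-03 -8.860e-01] q1,6 [0.34 2.8 ] F [-2.   0.2 15.2] M [0.042 0.373 0.007] grip 50.0 21.55
```

Call:
carry_out:
  deltas:
    - [0, 0, -0.8, 0, 0, 0, 0]
    - [0, 0, -0.9, 0, 0, 0, 0]
    - [0, 0, -0.9, 0, 0, -0.12, 0]
    - [0, 0, -0.9, 0, 0, -0.12, 0]
    - [0, 0, 0, 0, 0, -0.12, 0]
    - [0, 0, 0, 0, 0, -0.12, 0]
    - [0, 0, 0, 0, 0, -0.12, 0]
    - [0, 0, 0, 0, 0, -0.12, 0]

```text
time: 46.6
tool_pos: [0.5386, 0.2727, 0.0966]
tool_rot: [3.141, 0.001, -0.152]
contact_force: [-0.8, 1.2, -1.1]
opening: 0.0216
grip_force: 50.0
```

Call:
carry_out:
  deltas:
    - [0, 0, 0, 0, 0, -0.12, 0]
    - [0, 0, 0, 0, 0, -0.12, 0]
    - [0, 0, 0, 0, 0, -0.12, 0]
    - [0, 0, 0, 0, 0, -0.12, 0]
    - [0, 0, 0, 0, 0, -0.12, 0]
    - [0, 0, 0, 0, 0, -0.12, 0]
    - [0, 0, 0, 0, 0, -0.12, 0]
    - [0, 0, 0, 0, 0, -0.12, 0]

```text
time: 47.27
tool_pos: [0.5386, 0.2727, 0.0965]
tool_rot: [-3.141, 0.002, 0.808]
contact_force: [-0.4, -0.5, -1.1]
opening: 0.0216
grip_force: 50.0
```

Call:
carry_out:
  deltas:
    - [0, 0, 0, 0, 0, -0.12, 0]
    - [0, 0, 0, 0, 0, -0.12, 0]
    - [0, 0, 0, 0, 0, -0.12, 0]
    - [0, 0, 0, 0, 0, -0.12, 0]
    - [0, 0, 0, 0, 0, -0.12, 0]
    - [0, 0, 0, 0, 0, -0.12, 0]
    - [0, 0, 0, 0, 0, -0.12, 0]
    - [0, 0, 0, 0, 0, -0.12, 0]

```text
time: 47.93
tool_pos: [0.5386, 0.2727, 0.0965]
tool_rot: [-3.14, 0.0, 1.768]
contact_force: [0.3, 0.6, -1.3]
opening: 0.0217
grip_force: 50.0
```

Call:
carry_out:
  deltas:
    - [0, 0, 0, 0, 0, -0.12, 0]
    - [0, 0, 0, 0, 0, -0.12, 0]
    - [0, 0, 0, 0, 0, -0.12, 0]
    - [0, 0, 0, 0, 0, -0.12, 0]
    - [0, 0, 0, 0, 0, -0.12, 0]
    - [0, 0, 0, 0, 0, -0.12, 0]
    - [0, 0, 0, 0, 0, -0.12, 0]
    - [0, 0, 0, 0, 0, -0.12, 0]

```text
time: 48.6
tool_pos: [0.5386, 0.2727, 0.0965]
tool_rot: [-3.14, -0.001, 2.728]
contact_force: [-0.3, -0.0, -1.0]
opening: 0.0213
grip_force: 50.0
```

Call:
carry_out:
  deltas:
    - [0, 0, 0, 0, 0, -0.12, 0]
    - [0, 0, 0, 0, 0, -0.12, 0]
    - [0, 0, 0, 0, 0, -0.12, 0]
    - [0, 0, 0, 0, 0, -0.12, 0]
    - [0, 0, 0, 0, 0, -0.12, 0]
    - [0, 0, 0, 0, 0, -0.12, 0]
    - [0, 0, 0, 0, 0, -0.12, 0]
    - [0, 0, 0, 0, 0, -0.12, 0]

```text
time: 49.27
tool_pos: [0.5386, 0.2727, 0.0965]
tool_rot: [3.141, -0.002, -2.595]
contact_force: [-0.5, 0.1, -0.6]
opening: 0.0216
grip_force: 50.0
```

Call:
carry_out:
  deltas:
    - [0, 0, 0, 0, 0, -0.12, 0]
    - [0, 0, 0, 0, 0, -0.12, 0]
    - [0, 0, 0, 0, 0, -0.12, 0]
    - [0, 0, 0, 0, 0, -0.12, 0]
    - [0, 0, 0, 0, 0, -0.12, 0]
    - [0, 0, 0, 0, 0, -0.12, 0]
    - [0, 0, 0, 0, 0, -0.12, 0]
    - [0, 0, 0, 0, 0, -0.12, 0]

```text
time: 49.93
tool_pos: [0.5386, 0.2727, 0.0965]
tool_rot: [3.14, -0.001, -1.635]
contact_force: [-0.3, -0.3, -0.9]
opening: 0.0219
grip_force: 50.0
```

```bash
python3 - <<'E'
from h import *
st();to(.4878,.2668,.0774,0)
E
```

```text
t 49.93 p [0.5386 0.2727 0.0965] [ 3.140e+00 -1.000e-03 -1.635e+00] q1,6 [ 0.34 -2.74] F [-0.3 -0.3 -0.9] M [ 0.097 -0.043  0.005] grip 50.0 21.95
pose [0.5386 0.2727 0.0965] [ 3.140e+00 -1.000e-03 -1.635e+00] q [ 0.34  0.62  1.47 -0.    1.05 -2.74] turn z -1.635 shift if unturned [0.91 5.03 1.91] after turn [-5.08  0.59  1.91]
```

Call:
carry_out:
  deltas:
    - [0.13, 0.72, 0, 0, 0, 0, 0]
    - [0.13, 0.72, 0, 0, 0, 0, 0]
    - [0.13, 0.72, 0, 0, 0, 0, 0]
    - [0.13, 0.72, 0, 0, 0, 0, 0]
    - [0.13, 0.72, 0, 0, 0, 0, 0]
    - [0.13, 0.72, 0, 0, 0, 0, 0]
    - [0.13, 0.71, 0, 0, 0, 0, 0]
    - [0, 0, 0, 0, 0, 0, 0]

```text
time: 50.6
tool_pos: [0.4866, 0.2671, 0.0974]
tool_rot: [3.14, -0.001, -1.638]
contact_force: [-0.4, -0.4, -0.5]
opening: 0.0215
grip_force: 50.0
```

Call:
carry_out:
  deltas:
    - [0, 0, 0, 0, 0, -0.1, 0]
    - [0, 0, 0, 0, 0, -0.1, 0]
    - [0, 0, 0, 0, 0, 0, 0]
    - [0, 0, 0.5, 0, 0, 0, 0]
    - [0, 0, 0.5, 0, 0, 0, 0]
    - [0, 0, 0.5, 0, 0, 0, 0]
    - [0, 0, 0.5, 0, 0, 0, 0]
    - [0, 0, 0.05, 0, 0, 0, 0]

```text
time: 51.27
tool_pos: [0.4881, 0.2671, 0.0758]
tool_rot: [3.141, -0.0, -1.439]
contact_force: [-0.6, -0.1, 1.9]
opening: 0.0214
grip_force: 50.0
```

```bash
python3 - <<'E'
from h import *
st()
E
```

```text
t 51.27 p [0.4881 0.2671 0.0758] [ 3.141 -0.    -1.439] q1,6 [ 0.36 -2.91] F [-0.6 -0.1  1.9] M [ 0.146 -0.041  0.06 ] grip 50.0 21.4
```

Call:
carry_out:
  deltas:
    - [0, 0, 0.2, 0, 0, 0, 0]
    - [0, 0, 0.2, 0, 0, 0, 0]
    - [0, 0, 0.2, 0, 0, 0, 0]
    - [0, 0, 0.2, 0, 0, 0, 0]
    - [0, 0, 0, 0, 0, 0, 0]
    - [0, 0, 0.012, 0, 0, 0.12, 0]
    - [0, 0, 0.012, 0, 0, 0.12, 0]
    - [0, 0, 0.012, 0, 0, 0.12, 0]

```text
time: 51.93
tool_pos: [0.4885, 0.2678, 0.0704]
tool_rot: [-3.14, 0.001, -1.805]
contact_force: [-4.4, 0.8, 14.2]
opening: 0.0217
grip_force: 50.0
```

Call:
carry_out:
  deltas:
    - [0, 0, 0.012, 0, 0, 0.12, 0]
    - [0, 0, 0.012, 0, 0, 0.12, 0]
    - [0, 0, 0.012, 0, 0, 0.12, 0]
    - [0, 0, 0.012, 0, 0, 0.12, 0]
    - [0, 0, 0.012, 0, 0, 0.12, 0]
    - [0, 0, 0.012, 0, 0, 0.12, 0]
    - [0, 0, 0.012, 0, 0, 0.12, 0]
    - [0, 0, 0.012, 0, 0, 0.12, 0]

```text
time: 52.6
tool_pos: [0.4892, 0.2688, 0.0697]
tool_rot: [3.14, 0.004, -2.765]
contact_force: [-3.6, 3.4, 14.4]
opening: 0.0213
grip_force: 50.0
```

Call:
carry_out:
  deltas:
    - [0, 0, 0.012, 0, 0, 0.12, 0]
    - [0, 0, 0.012, 0, 0, 0.12, 0]
    - [0, 0, 0.012, 0, 0, 0.12, 0]
    - [0, 0, 0.012, 0, 0, 0.12, 0]
    - [0, 0, 0.012, 0, 0, 0.12, 0]
    - [0, 0, 0.012, 0, 0, 0.12, 0]
    - [0, 0, 0.012, 0, 0, 0.12, 0]
    - [0, 0, 0.012, 0, 0, 0.12, 0]

```text
time: 53.27
tool_pos: [0.4903, 0.2691, 0.0691]
tool_rot: [3.135, 0.003, 2.558]
contact_force: [-0.9, 4.7, 12.5]
opening: 0.0215
grip_force: 50.0
```

```bash
python3 - <<'E'
from h import *
st()
E
```

```text
t 53.27 p [0.4903 0.2691 0.0691] [3.135e+00 3.000e-03 2.558e+00] q1,6 [ 0.36 -0.62] F [-0.9  4.7 12.5] M [ 0.873 -0.006 -0.012] grip 50.0 21.49
```

Call:
carry_out:
  deltas:
    - [0, 0, 0.05, 0, 0, 0.12, 0]
    - [0, 0, 0.012, 0, 0, 0.12, 0]
    - [0, 0, 0.012, 0, 0, 0.12, 0]
    - [0, 0, 0.012, 0, 0, 0.12, 0]
    - [0, 0, 0.012, 0, 0, 0.12, 0]
    - [0, 0, 0.012, 0, 0, 0.12, 0]
    - [0, 0, 0.012, 0, 0, 0.12, 0]
    - [0, 0, 0.012, 0, 0, 0.12, 0]

```text
time: 53.93
tool_pos: [0.4912, 0.2685, 0.068]
tool_rot: [3.134, -0.003, 1.599]
contact_force: [2.3, 1.0, 13.9]
opening: 0.0216
grip_force: 50.0
```

Call:
carry_out:
  deltas:
    - [0, 0, 0.012, 0, 0, 0.12, 0]
    - [0, 0, 0.012, 0, 0, 0.12, 0]
    - [0, 0, 0.012, 0, 0, 0.12, 0]
    - [0, 0, 0.012, 0, 0, 0.12, 0]
    - [0, 0, 0.012, 0, 0, 0.12, 0]
    - [0, 0, 0.012, 0, 0, 0.12, 0]
    - [0, 0, 0.012, 0, 0, 0.12, 0]
    - [0, 0, 0.012, 0, 0, 0.12, 0]

```text
time: 54.6
tool_pos: [0.4911, 0.2675, 0.0669]
tool_rot: [3.138, -0.006, 0.639]
contact_force: [1.8, -3.5, 14.3]
opening: 0.0216
grip_force: 50.0
```

Call:
carry_out:
  deltas:
    - [0, 0, 0.012, 0, 0, 0.12, 0]
    - [0, 0, 0.012, 0, 0, 0.12, 0]
    - [0, 0, 0.012, 0, 0, 0.12, 0]
    - [0, 0, 0.012, 0, 0, 0.12, 0]
    - [0, 0, 0.012, 0, 0, 0.12, 0]
    - [0, 0, 0.012, 0, 0, 0.12, 0]
    - [0, 0, 0.012, 0, 0, 0.12, 0]
    - [0, 0, 0.012, 0, 0, 0.12, 0]

```text
time: 55.27
tool_pos: [0.4901, 0.2669, 0.0656]
tool_rot: [-3.14, -0.004, -0.321]
contact_force: [-2.2, -5.3, 14.0]
opening: 0.0218
grip_force: 50.0
```

Call:
carry_out:
  deltas:
    - [0, 0, 0.012, 0, 0, 0.12, 0]
    - [0, 0, 0.012, 0, 0, 0.12, 0]
    - [0, 0, 0.012, 0, 0, 0.12, 0]
    - [0, 0, 0.012, 0, 0, 0.12, 0]
    - [0, 0, 0.012, 0, 0, 0.12, 0]
    - [0, 0, 0, 0, 0, 0, 0]
    - [0, 0, -0.6, 0, 0, 0, 0]
    - [0, 0, -0.6, 0, 0, 0, 0]

```text
time: 55.93
tool_pos: [0.4885, 0.2671, 0.0752]
tool_rot: [-3.141, -0.0, -0.916]
contact_force: [0.7, -0.4, -0.8]
opening: 0.0213
grip_force: 50.0
```

Call:
carry_out:
  deltas:
    - [0, 0, 0, 0, 0, 0, 0]
    - [0, 0, 0, 0, 0, -0.12, 0]
    - [0, 0, 0, 0, 0, -0.12, 0]
    - [0, 0, 0, 0, 0, -0.12, 0]
    - [0, 0, 0, 0, 0, -0.12, 0]
    - [0, 0, 0, 0, 0, -0.12, 0]
    - [0, 0, 0, 0, 0, -0.12, 0]
    - [0, 0, 0, 0, 0, -0.12, 0]

```text
time: 56.6
tool_pos: [0.4879, 0.2672, 0.074]
tool_rot: [3.141, 0.001, -0.069]
contact_force: [-0.1, 0.4, -0.7]
opening: 0.0214
grip_force: 50.0
```

Call:
carry_out:
  deltas:
    - [0, 0, 0.4, 0, 0, 0, 0]
    - [0, 0, 0.4, 0, 0, 0, 0]
    - [0, 0, 0.4, 0, 0, 0, 0]
    - [0, 0, 0.03, 0, 0, 0, 0]
    - [0, 0, 0, 0, 0, 0, 0]
    - [0, 0, 0, 0, 0, 0.12, 0]
    - [0, 0, 0, 0, 0, 0.12, 0]
    - [0, 0, 0, 0, 0, 0.12, 0]

```text
time: 57.27
tool_pos: [0.4889, 0.2679, 0.0644]
tool_rot: [-3.139, -0.002, -0.445]
contact_force: [-4.6, -0.2, 17.9]
opening: 0.0217
grip_force: 50.0
```

```bash
python3 - <<'E'
from h import *
st()
E
```

```text
t 57.27 p [0.4889 0.2679 0.0644] [-3.139e+00 -2.000e-03 -4.450e-01] q1,6 [0.36 2.38] F [-4.6 -0.2 17.9] M [0.093 0.774 0.012] grip 50.0 21.7
```

Call:
carry_out:
  deltas:
    - [0, 0, 0, 0, 0, 0.12, 0]
    - [0, 0, 0, 0, 0, 0.12, 0]
    - [0, 0, 0, 0, 0, 0.12, 0]
    - [0, 0, 0, 0, 0, 0.12, 0]
    - [0, 0, 0, 0, 0, 0.1, 0]
    - [0, 0, 0, 0, 0, 0, 0]
    - [0, 0, -0.6, 0, 0, 0, 0]
    - [0, 0, -0.6, 0, 0, 0, 0]

```text
time: 57.93
tool_pos: [0.4885, 0.2674, 0.0746]
tool_rot: [-3.141, -0.0, -1.019]
contact_force: [-0.4, 0.1, -1.6]
opening: 0.0217
grip_force: 50.0
```

Call:
carry_out:
  deltas:
    - [0, 0, 0, 0, 0, 0, 0]
    - [0, 0, 0, 0, 0, -0.12, 0]
    - [0, 0, 0, 0, 0, -0.12, 0]
    - [0, 0, 0, 0, 0, -0.12, 0]
    - [0, 0, 0, 0, 0, -0.12, 0]
    - [0, 0, 0, 0, 0, -0.12, 0]
    - [0, 0, 0, 0, 0, -0.12, 0]
    - [0, 0, 0, 0, 0, -0.12, 0]

```text
time: 58.6
tool_pos: [0.4877, 0.267, 0.0733]
tool_rot: [3.14, 0.002, -0.171]
contact_force: [-0.2, -0.8, -1.0]
opening: 0.0217
grip_force: 50.0
```

Call:
carry_out:
  deltas:
    - [0, 0, 0.4, 0, 0, 0, 0]
    - [0, 0, 0.4, 0, 0, 0, 0]
    - [0, 0, 0.38, 0, 0, 0, 0]
    - [0, 0, 0, 0, 0, 0, 0]
    - [0, 0, 0, 0, 0, 0, 0]
    - [0, 0, 0, 0, 0, 0.12, 0]
    - [0, 0, 0, 0, 0, 0.12, 0]
    - [0, 0, 0, 0, 0, 0.12, 0]

```text
time: 59.27
tool_pos: [0.4892, 0.2677, 0.0644]
tool_rot: [-3.139, -0.002, -0.547]
contact_force: [-3.0, 0.8, 17.0]
opening: 0.0214
grip_force: 50.0
```

Call:
carry_out:
  deltas:
    - [0, 0, 0, 0, 0, 0.12, 0]
    - [0, 0, 0, 0, 0, 0.12, 0]
    - [0, 0, 0, 0, 0, 0.12, 0]
    - [0, 0, 0, 0, 0, 0.12, 0]
    - [0, 0, 0, 0, 0, 0, 0]
    - [0, 0, 0, 0, 0, 0, 0]
    - [0, 0, 0, 0, 0, 0, 0]
    - [0, 0, 0, 0, 0, 0, 0]

```text
time: 59.93
tool_pos: [0.4897, 0.2679, 0.0644]
tool_rot: [-3.137, -0.001, -1.021]
contact_force: [-1.4, -0.8, 15.9]
opening: 0.0217
grip_force: 50.0
```

Call:
carry_out:
  deltas:
    - [0, 0, -0.8, 0, 0, 0, 0]
    - [0, 0, -1, 0, 0, 0, 0]
    - [0, 0, -2, 0, 0, 0, 0]
    - [0, 0, -2, 0, 0, 0, 0]
    - [0, 0, -2, 0, 0, 0, 0]
    - [0, 0, 0, 0, 0, 0, 0]
    - [0, 0, 0, 0, 0, 0, 0]
    - [0, 0, 0, 0, 0, 0, 0]

```text
time: 60.6
tool_pos: [0.4875, 0.2669, 0.1394]
tool_rot: [3.139, 0.0, -1.017]
contact_force: [-0.2, 0.1, -0.8]
opening: 0.0218
grip_force: 50.0
```

```bash
python3 - <<'E'
from h import *
st(); s=shot('side'); u=proj(s,[[.5159,.2443,.0437]])[0];  v0,u0=int(u[1])-25,int(u[0])-40
a=cv2.resize(s['image'][v0:v0+50,u0:u0+80],None,fx=8,fy=8,interpolation=cv2.INTER_CUBIC)
b=cv2.resize(s['image'][120:320,240:400],(160,200))
cv2.imwrite('pics/z7.png',np.hstack([a,np.vstack([b,b*0])]))
P=cloud(s);k=P[...,2]>.05; k&=(P[...,1]>.3)&(P[...,1]<.6)&(P[...,0]>.4)&(P[...,0]<.7); q=P[k]
for y in np.arange(.34,.6,.03):
    w=q[np.abs(q[:,1]-y)<.015]; print(round(y,2),len(w),w.min(0).round(3) if len(w) else '',w[:,2].max().round(3) if len(w) else '')
to(.50,.425,.15,0)
E
```

```text
t 60.6 p [0.4875 0.2669 0.1394] [ 3.139  0.    -1.017] q1,6 [0.36 2.95] F [-0.2  0.1 -0.8] M [ 0.095  0.023 -0.018] grip 50.0 21.84
0.34 13 [0.539 0.327 0.197] 0.242
0.37 1 [0.676 0.381 0.061] 0.061
0.4 48 [0.617 0.385 0.05 ] 0.082
0.43 0  
0.46 258 [0.523 0.452 0.05 ] 0.092
0.49 534 [0.524 0.475 0.051] 0.134
0.52 454 [0.543 0.505 0.11 ] 0.181
0.55 76 [0.554 0.535 0.154] 0.181
0.58 2 [0.54  0.569 0.086] 0.091
pose [0.4874 0.2669 0.139 ] [ 3.139e+00  1.000e-03 -1.016e+00] q [ 0.36  0.49  1.57 -0.    1.08  2.95] turn z -1.016 shift if unturned [-12.78  -9.4   -1.1 ] after turn [  1.26 -15.81  -1.1 ]
```

View pics/z7.png

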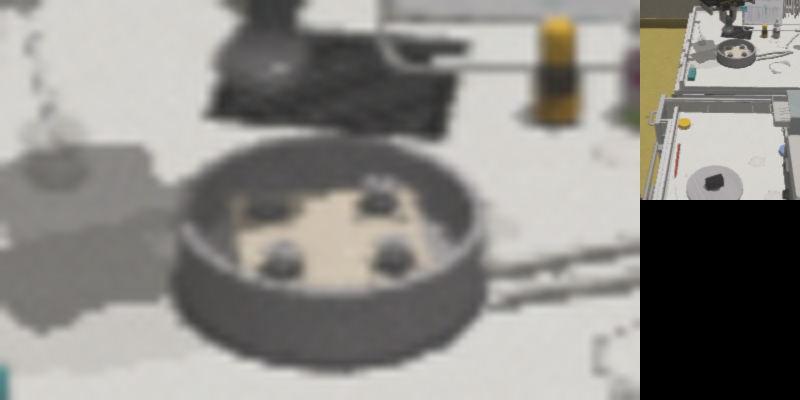

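Call:
carry_out:
  deltas:
    - [0, 0, 0, 0, 0, -0.117, 0]
    - [0, 0, 0, 0, 0, -0.117, 0]
    - [0, 0, 0, 0, 0, -0.117, 0]
    - [0, 0, 0, 0, 0, -0.117, 0]
    - [0, 0, 0, 0, 0, -0.117, 0]
    - [0, 0, 0, 0, 0, -0.117, 0]
    - [0, 0, 0, 0, 0, -0.117, 0]
    - [0, 0, 0, 0, 0, -0.117, 0]

```text
time: 61.32
tool_pos: [0.4875, 0.2669, 0.139]
tool_rot: [3.14, 0.003, -0.074]
contact_force: [0.8, -0.2, -1.8]
opening: 0.022
grip_force: 50.0
```

Call:
carry_out:
  deltas:
    - [0, 0, 0, 0, 0, -0.117, 0]
    - [0, 0, 0, 0, 0, -0.117, 0]
    - [0, 0, 0, 0, 0, -0.117, 0]
    - [0, 0, 0, 0, 0, -0.117, 0]
    - [0, 0, 0, 0, 0, -0.117, 0]
    - [0, 0, 0, 0, 0, -0.117, 0]
    - [0, 0, 0, 0, 0, -0.117, 0]
    - [0, 0, 0, 0, 0, -0.117, 0]

```text
time: 61.98
tool_pos: [0.4875, 0.2669, 0.1389]
tool_rot: [-3.14, 0.003, 0.862]
contact_force: [0.0, 0.6, -1.0]
opening: 0.0213
grip_force: 50.0
```

Call:
carry_out:
  deltas:
    - [0, 0, 0, 0, 0, -0.116, 0]
    - [0, 0, 0, 0, 0, -0.115, 0]
    - [0, 0, 0, 0, 0, -0.115, 0]
    - [0, 0, 0, 0, 0, -0.115, 0]
    - [0, 0, 0, 0, 0, 0, 0]
    - [2.16, -0.39, 0, 0, 0, 0, 0]
    - [2.16, -0.39, 0, 0, 0, 0, 0]
    - [2.16, -0.39, 0, 0, 0, 0, 0]

```text
time: 62.65
tool_pos: [0.4929, 0.3332, 0.1395]
tool_rot: [-3.14, 0.001, 1.312]
contact_force: [0.8, -0.5, -1.1]
opening: 0.0217
grip_force: 50.0
```

Call:
carry_out:
  deltas:
    - [2.16, -0.39, 0, 0, 0, 0, 0]
    - [2.16, -0.39, 0, 0, 0, 0, 0]
    - [2.16, -0.39, 0, 0, 0, 0, 0]
    - [2.16, -0.39, 0, 0, 0, 0, 0]
    - [0, 0, 0, 0, 0, 0, 0]
    - [0, 0, 0, 0, 0, 0, 0]
    - [0, 0, 0, 0, 0, 0, 0]
    - [0, 0, 0, 0, 0, 0, 0]

```text
time: 63.32
tool_pos: [0.4996, 0.4194, 0.1401]
tool_rot: [-3.141, 0.001, 1.316]
contact_force: [0.0, -0.8, 0.1]
opening: 0.0214
grip_force: 50.0
```

```bash
python3 - <<'E'
from h import *
st(); to(.5,.42,.0417,1.31)
E
```

```text
t 63.32 p [0.4996 0.4194 0.1401] [-3.141e+00  1.000e-03  1.316e+00] q1,6 [0.58 0.84] F [ 0.  -0.8  0.1] M [ 0.021 -0.083  0.038] grip 50.0 21.41
pose [0.4996 0.4194 0.1401] [-3.141e+00  1.000e-03  1.316e+00] q [ 0.58  0.65  1.27 -0.    1.22  0.84] turn z 0.006 shift if unturned [0.06 0.02 9.84] after turn [0.06 0.02 9.84]
```

Call:
carry_out:
  deltas:
    - [0, 0, 1.5, 0, 0, 0, 0]
    - [0, 0, 1.5, 0, 0, 0, 0]
    - [0, 0, 1.5, 0, 0, 0, 0]
    - [0, 0, 1.5, 0, 0, 0, 0]
    - [0, 0, 1.5, 0, 0, 0, 0]
    - [0, 0, 1, 0, 0, 0, 0]
    - [0, 0, 0.6, 0, 0, 0, 0]
    - [0, 0, 0.3, 0, 0, 0, 0]

```text
time: 63.98
tool_pos: [0.4996, 0.4198, 0.0458]
tool_rot: [-3.141, 0.001, 1.317]
contact_force: [-1.1, -0.1, -0.8]
opening: 0.022
grip_force: 50.0
```

Call:
carry_out:
  deltas:
    - [0, 0, 0, 0, 0, 0, 0]
    - [0, 0, 0.1, 0, 0, 0, 0]
    - [0, 0, 0.1, 0, 0, 0, 0]
    - [0, 0, 0.1, 0, 0, 0, 0]
    - [0, 0, 0, 0, 0, 0, 0]
    - [0, 0, 0, 0, 0, 0, 0]
    - [0, 0, 0, 0, 0, 0, 0]
    - [0, 0, 0, 0, 0, 0, 0]

```text
time: 64.65
tool_pos: [0.4998, 0.4205, 0.0437]
tool_rot: [3.141, -0.0, 1.318]
contact_force: [0.4, -0.3, -2.2]
opening: 0.0216
grip_force: 50.0
```

```bash
python3 - <<'E'
from h import *
st()
E
```

```text
t 64.65 p [0.4998 0.4205 0.0437] [ 3.141 -0.     1.318] q1,6 [0.58 0.84] F [ 0.4 -0.3 -2.2] M [ 0.029 -0.058  0.027] grip 50.0 21.62
```

Call:
carry_out:
  deltas:
    - [0, 0, 0.05, 0, 0, 0, 0]
    - [0, 0, 0.05, 0, 0, 0, 0]
    - [0, 0, 0.05, 0, 0, 0, 0]
    - [0, 0, 0.05, 0, 0, 0, 0]
    - [0, 0, 0, 0, 0, 0, 0]
    - [0, 0, 0, 0, 0, 0, 0]
    - [0, 0, 0, 0, 0, 0, 0]
    - [0, 0, 0, 0, 0, 0, 0]

```text
time: 65.32
tool_pos: [0.4997, 0.4205, 0.0417]
tool_rot: [3.142, 0.0, 1.318]
contact_force: [-0.9, -0.9, 1.8]
opening: 0.0219
grip_force: 50.0
```

Call:
carry_out:
  deltas:
    - [0, 0, 0.05, 0, 0, 0, 0]
    - [0, 0, 0.03, 0, 0, 0, 0]
    - [0, 0, 0, 0, 0, 0, 0]
    - [0, 0, 0, 0, 0, 0, 0]
    - [0, 0, 0, 0, 0, 0, 0]
    - [0, 0, 0, 0, 0, 0, 0]
    - [0, 0, 0, 0, 0, 0, 0]
    - [0, 0, 0, 0, 0, 0, 0]

```text
time: 65.98
tool_pos: [0.4997, 0.4205, 0.0417]
tool_rot: [3.141, -0.0, 1.318]
contact_force: [-2.6, -2.6, 6.0]
opening: 0.0214
grip_force: 50.0
```

Call:
carry_out:
  deltas:
    - [0, 0, -0.07, 0, 0, 0, 0]
    - [0, 0, 0, 0, 0, 0, 0.26]
    - [0, 0, 0, 0, 0, 0, 0.3]
    - [0, 0, 0, 0, 0, 0, 0.35]
    - [0, 0, 0, 0, 0, 0, 0.45]
    - [0, 0, 0, 0, 0, 0, 0.55]
    - [0, 0, 0, 0, 0, 0, 0.6]
    - [0, 0, 0, 0, 0, 0, 0.6]

```text
time: 66.65
tool_pos: [0.4997, 0.4204, 0.0414]
tool_rot: [-3.142, 0.0, 1.318]
contact_force: [-0.1, -0.1, 0.2]
opening: 0.0531
grip_force: 0.0
```

Call:
carry_out:
  deltas:
    - [0, 0, -0.5, 0, 0, 0, 0.6]
    - [0, 0, -1, 0, 0, 0, 0.6]
    - [0, 0, -2, 0, 0, 0, 0.6]
    - [0, 0, -3, 0, 0, 0, 0.7]
    - [0, 0, -3, 0, 0, 0, 1]
    - [0, 0, -3, 0, 0, 0, 1]
    - [0, 0, -3, 0, 0, 0, 1]
    - [0, 0, -3, 0, 0, 0, 1]

```text
time: 67.32
tool_pos: [0.4996, 0.4204, 0.2293]
tool_rot: [3.141, -0.001, 1.318]
contact_force: [0.4, 0.4, -0.3]
opening: 0.0841
grip_force: 0.0
```

```bash
python3 - <<'E'
from h import *
st(); s=shot('side'); c=shot('top'); P=cloud(c)
q=P[165:235,420:490].reshape(-1,3); h=q[(q[:,2]>.028)&(q[:,2]<.05)]; r=cv2.minAreaRect((h[:,:2]*1000).astype(np.float32)); print(len(h),h.mean(0),r)
# dark grip by colour in top view
g=c['image'].max(2); m=np.zeros_like(g); m[165:235,420:490]=g[165:235,420:490]<60; n,l,stt,ce=cv2.connectedComponentsWithStats(m); i=1+stt[1:,4].argmax(); print(stt[i],onz(c,*ce[i],.035), cv2.minAreaRect(np.argwhere(l==i)[:,::-1].astype(np.float32)))
u=proj(s,[[.5,.42,.03]])[0].astype(int); a=cv2.resize(s['image'][u[1]-25:u[1]+25,u[0]-40:u[0]+40],None,fx=5,fy=5,interpolation=cv2.INTER_CUBIC)
b=cv2.resize(c['image'][165:235,420:490],None,fx=5.7,fy=5.7,interpolation=cv2.INTER_CUBIC)
o=np.zeros((400,800,3),np.uint8); o[:250,:400]=a; o[:399,400:799]=b[:400,:400]; cv2.imwrite('pics/z8.png',o)
E
```

```text
t 67.32 p [0.4996 0.4204 0.2293] [ 3.141e+00 -1.000e-03  1.318e+00] q1,6 [0.58 0.84] F [ 0.4  0.4 -0.3] M [ 0.042 -0.111  0.014] grip 0.0 84.14
115 [ 0.46404282 -0.36268349  0.03706223] ((464.1622009277344, -362.71905517578125), (44.00407791137695, 20.33014678955078), 21.632200241088867)
[451 192  11  14 103] [ 0.46300968 -0.3601855   0.035     ] ((455.300048828125, 198.60003662109375), (12.969193458557129, 8.049844741821289), 63.43495178222656)
```

View pics/z8.png

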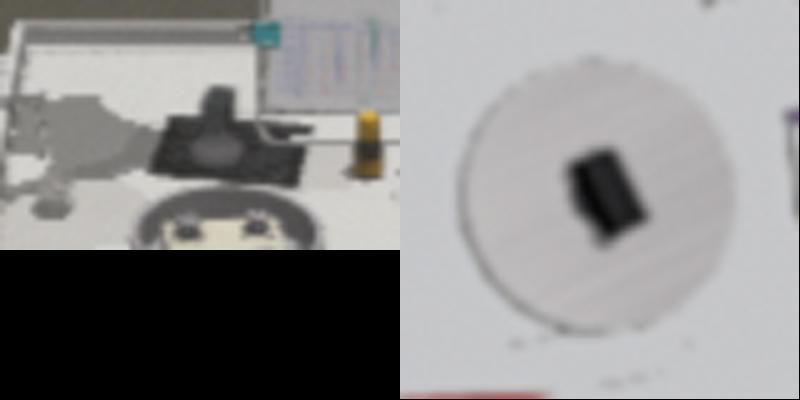

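Call:
carry_out:
  deltas:
    - [0, 0, 0, 0, 0, 0.1175, 1]
    - [0, 0, 0, 0, 0, 0.1175, 1]
    - [0, 0, 0, 0, 0, 0.1175, 1]
    - [0, 0, 0, 0, 0, 0.1175, 1]
    - [0, 0, 0, 0, 0, 0.1175, 1]
    - [0, 0, 0, 0, 0, 0.1175, 1]
    - [0, 0, 0, 0, 0, 0.1175, 1]
    - [0, 0, 0, 0, 0, 0.1175, 1]

```text
time: 68.08
tool_pos: [0.4995, 0.4203, 0.2265]
tool_rot: [3.141, 0.0, 0.372]
contact_force: [-0.1, -0.5, 0.4]
opening: 0.0918
grip_force: 0.0
```

Call:
carry_out:
  deltas:
    - [-1.34, 2.98, 0, 0, 0, 0, 1]
    - [-1.34, 2.98, 0, 0, 0, 0, 1]
    - [-1.34, 2.98, 0, 0, 0, 0, 1]
    - [-1.34, 2.98, 0, 0, 0, 0, 1]
    - [-1.34, 2.98, 0, 0, 0, 0, 1]
    - [-1.34, 2.98, 0, 0, 0, 0, 1]
    - [-1.34, 2.98, 0, 0, 0, 0, 1]
    - [-1.34, 2.98, 0, 0, 0, 0, 1]

```text
time: 68.75
tool_pos: [0.4874, 0.1578, 0.2268]
tool_rot: [3.141, -0.0, 0.378]
contact_force: [-0.2, 0.0, -0.6]
opening: 0.0919
grip_force: 0.0
```

Call:
carry_out:
  deltas:
    - [-1.34, 2.98, 0, 0, 0, 0, 1]
    - [-1.34, 2.98, 0, 0, 0, 0, 1]
    - [-1.34, 2.98, 0, 0, 0, 0, 1]
    - [-1.34, 2.98, 0, 0, 0, 0, 1]
    - [-1.34, 2.98, 0, 0, 0, 0, 1]
    - [-1.34, 2.98, 0, 0, 0, 0, 1]
    - [-1.34, 2.98, 0, 0, 0, 0, 1]
    - [-1.34, 2.98, 0, 0, 0, 0, 1]

```text
time: 69.42
tool_pos: [0.4758, -0.1033, 0.2269]
tool_rot: [3.141, -0.0, 0.378]
contact_force: [1.2, -0.4, 0.5]
opening: 0.092
grip_force: 0.0
```

Call:
carry_out:
  deltas:
    - [-1.34, 2.98, 0, 0, 0, 0, 1]
    - [-1.34, 2.98, 0, 0, 0, 0, 1]
    - [-1.34, 2.98, 0, 0, 0, 0, 1]
    - [-1.34, 2.98, 0, 0, 0, 0, 1]
    - [-1.34, 2.98, 0, 0, 0, 0, 1]
    - [-1.34, 2.98, 0, 0, 0, 0, 1]
    - [-1.34, 2.98, 0, 0, 0, 0, 1]
    - [0, 0, 0, 0, 0, 0, 1]

```text
time: 70.08
tool_pos: [0.4651, -0.3356, 0.2262]
tool_rot: [3.139, 0.001, 0.373]
contact_force: [0.2, 0.2, -0.5]
opening: 0.092
grip_force: 0.0
```

```bash
python3 - <<'E'
from h import *
st(); s=shot('side'); Q=cloud(s); c=shot('top')
q=Q.reshape(-1,3); k=(np.abs(q[:,0]-.464)<.09)&(np.abs(q[:,1]+.363)<.09); h=q[k&(q[:,2]>.028)&(q[:,2]<.05)]; print(len(h),h.mean(0) if len(h) else '')
g=s['image'].max(2); m=(g<60).astype(np.uint8); m[:280]=0; n,l,stt,ce=cv2.connectedComponentsWithStats(m); i=[j for j in range(1,n) if 60<stt[j,4]<900]; print([(stt[j],onz(s,*ce[j],.03).round(3)) for j in i][:6])
# driver and pot check in top
P=cloud(c).reshape(-1,3); k=(np.abs(P[:,0]-.5)<.03)&(np.abs(P[:,1]-.42)<.03)&(P[:,2]>.045); print('drv',k.sum(),P[k].mean(0))
g=cv2.cvtColor(c['image'],cv2.COLOR_BGR2GRAY); r=c['image'][150:225,210:285]; cv2.imwrite('pics/z9.png',np.hstack([cv2.resize(r,(400,400),interpolation=cv2.INTER_CUBIC),cv2.resize(s['image'][260:335,270:345],(400,400),interpolation=cv2.INTER_CUBIC)]))
to(.4645,-.363,.08,.377)
E
```

```text
t 70.08 p [ 0.4651 -0.3356  0.2262] [3.139e+00 1.000e-03 3.730e-01] q1,6 [-0.76  0.44] F [ 0.2  0.2 -0.5] M [ 0.001  0.025 -0.036] grip 0.0 92.03
154 [ 0.46404799 -0.36995891  0.03716023]
[(array([211, 280,  28,  85, 805], dtype=int32), array([ 0.25 , -0.412,  0.03 ])), (array([306, 295,  17,  15, 188], dtype=int32), array([ 0.464, -0.372,  0.03 ])), (array([169, 356,  11,  16,  93], dtype=int32), array([ 0.171, -0.557,  0.03 ])), (array([164, 372,  72,  25, 713], dtype=int32), array([ 0.257, -0.603,  0.03 ])), (array([236, 387,  11,  12,  70], dtype=int32), array([ 0.328, -0.613,  0.03 ]))]
drv 62 [0.52177568 0.43240315 0.05519761]
pose [ 0.4655 -0.331   0.2262] [-3.141  0.     0.376] q [-0.75  0.43  1.41  0.    1.3   0.44] turn z -0.001 shift if unturned [-1.26  2.94 14.62] after turn [-1.27  2.94 14.62]
```

View pics/z9.png

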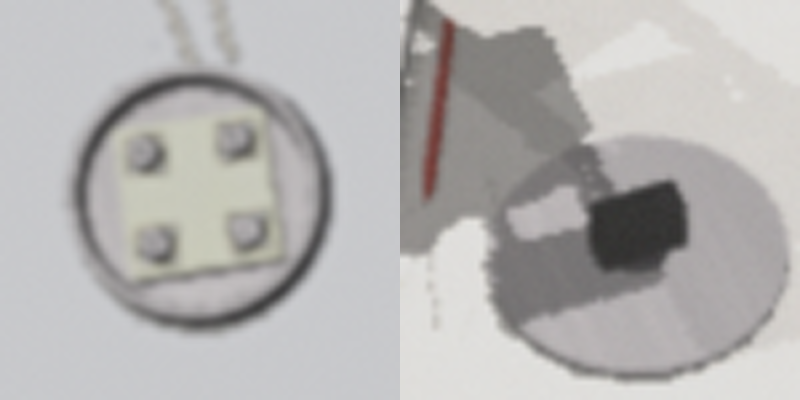

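Call:
carry_out:
  deltas:
    - [-0.18, 0.43, 2, 0, 0, 0, 1]
    - [-0.18, 0.43, 2, 0, 0, 0, 1]
    - [-0.18, 0.43, 2, 0, 0, 0, 1]
    - [-0.18, 0.43, 2, 0, 0, 0, 1]
    - [-0.18, 0.43, 2, 0, 0, 0, 1]
    - [-0.18, 0.43, 2, 0, 0, 0, 1]
    - [-0.18, 0.43, 1.6, 0, 0, 0, 1]
    - [0, 0, 0, 0, 0, 0, 1]

```text
time: 70.85
tool_pos: [0.4643, -0.3607, 0.0876]
tool_rot: [-3.136, 0.002, 0.379]
contact_force: [-0.5, 0.9, -0.1]
opening: 0.0917
grip_force: 0.0
```

```bash
python3 - <<'E'
from h import *
st(); to(.4645,-.3635,.024,.377)
E
```

```text
t 70.85 p [ 0.4643 -0.3607  0.0876] [-3.136e+00  2.000e-03  3.790e-01] q1,6 [-0.79  0.4 ] F [-0.5  0.9 -0.1] M [-0.056  0.025  0.017] grip 0.0 91.65
pose [ 0.4643 -0.3607  0.0876] [-3.136e+00  2.000e-03  3.790e-01] q [-0.79  0.61  1.53  0.    1.02  0.4 ] turn z 0.002 shift if unturned [-0.08  0.27  6.36] after turn [-0.08  0.27  6.36]
```

Call:
carry_out:
  deltas:
    - [0, 0.02, 1.4, 0, 0, 0, 1]
    - [0, 0.02, 1.4, 0, 0, 0, 1]
    - [0, 0.02, 1.4, 0, 0, 0, 1]
    - [0, 0, 0.8, 0, 0, 0, 1]
    - [0, 0, 0.4, 0, 0, 0, 1]
    - [0, 0, 0, 0, 0, 0, 1]
    - [0, 0, 0, 0, 0, 0, 1]
    - [0, 0, 0, 0, 0, 0, 1]

```text
time: 71.52
tool_pos: [0.4662, -0.3637, 0.0376]
tool_rot: [3.14, -0.001, 0.378]
contact_force: [0.8, -0.4, 0.4]
opening: 0.0916
grip_force: 0.0
```

Call:
carry_out:
  deltas:
    - [0, 0, 0, 0, 0, 0, 0.6]
    - [0, 0, 0, 0, 0, 0, 0.3]
    - [0, 0, 0, 0, 0, 0, 0.1]
    - [0, 0, 0, 0, 0, 0, 0]
    - [0, 0, 0, 0, 0, 0, 0]
    - [0, 0, 0, 0, 0, 0, 0]
    - [0, 0, 0, 0, 0, 0, 0]
    - [0, 0, 0, 0, 0, 0, 0]
  force: 15

```text
time: 72.18
tool_pos: [0.4657, -0.3635, 0.0365]
tool_rot: [3.142, 0.0, 0.378]
contact_force: [0.2, -0.4, -0.2]
opening: 0.0432
grip_force: 0.0
```

Call:
carry_out:
  deltas:
    - [0, 0, 0, 0, 0, 0, 0]
    - [0, 0, 0, 0, 0, 0, 0]
    - [0, 0, 0, 0, 0, 0, 0]
    - [0, 0, 0, 0, 0, 0, 0]
    - [0, 0, 0, 0, 0, 0, 0]
    - [0, 0, 0, 0, 0, 0, 0]
    - [0, 0, 0, 0, 0, 0, 0]
    - [0, 0, 0, 0, 0, 0, 0]
  force: 40

```text
time: 72.85
tool_pos: [0.4657, -0.3635, 0.0366]
tool_rot: [3.141, -0.0, 0.378]
contact_force: [-0.2, -1.1, -0.6]
opening: 0.0195
grip_force: 39.8
```

```bash
python3 - <<'E'
from h import *
st()
E
```

```text
t 72.85 p [ 0.4657 -0.3635  0.0366] [ 3.141 -0.     0.378] q1,6 [-0.79  0.4 ] F [-0.2 -1.1 -0.6] M [-0.127 -0.051 -0.064] grip 39.8 19.51
```

Call:
carry_out:
  deltas:
    - [0, 0, 0, 0, 0, 0, 0.4]
    - [0, 0, 0, 0, 0, 0, 0.5]
    - [0, 0, 0, 0, 0, 0, 0.5]
    - [0, 0, 0, 0, 0, 0, 0.5]
    - [0, 0, 0.4, 0, 0, 0, 0.5]
    - [0, 0, 0.4, 0, 0, 0, 0.5]
    - [0, 0, 0.4, 0, 0, 0, 0.5]
    - [0, 0, 0, 0, 0, 0, 0.5]

```text
time: 73.52
tool_pos: [0.4652, -0.363, 0.0233]
tool_rot: [-3.14, 0.001, 0.378]
contact_force: [-0.0, -0.3, -0.2]
opening: 0.0459
grip_force: 0.0
```

Call:
carry_out:
  deltas:
    - [0, 0, 0, 0, 0, 0, 0.2]
    - [0, 0, 0, 0, 0, 0, 0]
    - [0, 0, 0, 0, 0, 0, 0]
    - [0, 0, 0, 0, 0, 0, 0]
    - [0, 0, 0, 0, 0, 0, 0]
    - [0, 0, 0, 0, 0, 0, 0]
    - [0, 0, 0, 0, 0, 0, 0]
    - [0, 0, 0, 0, 0, 0, 0]
  force: 50

```text
time: 74.18
tool_pos: [0.4658, -0.3635, 0.0247]
tool_rot: [3.141, -0.0, 0.378]
contact_force: [-0.3, -0.0, 1.3]
opening: 0.0196
grip_force: 49.9
```

```bash
python3 - <<'E'
from h import *
st()
E
```

```text
t 74.18 p [ 0.4658 -0.3635  0.0247] [ 3.141 -0.     0.378] q1,6 [-0.79  0.4 ] F [-0.3 -0.   1.3] M [-0.044  0.032 -0.087] grip 49.9 19.56
```

Call:
carry_out:
  deltas:
    - [0, 0, -0.3, 0, 0, 0, 0]
    - [0, 0, -0.7, 0, 0, 0, 0]
    - [0, 0, -1.5, 0, 0, 0, 0]
    - [0, 0, -2, 0, 0, 0, 0]
    - [0, 0, -2.5, 0, 0, 0, 0]
    - [0, 0, -2.5, 0, 0, 0, 0]
    - [0, 0, -2.5, 0, 0, 0, 0]
    - [0, 0, -2.5, 0, 0, 0, 0]

```text
time: 74.85
tool_pos: [0.4654, -0.3632, 0.1711]
tool_rot: [-3.141, 0.0, 0.378]
contact_force: [0.7, -0.7, -2.5]
opening: 0.0196
grip_force: 49.9
```

Call:
carry_out:
  deltas:
    - [0, 0, -2, 0, 0, 0, 0]
    - [0, 0, -2, 0, 0, 0, 0]
    - [0, 0, 0, 0, 0, 0, 0]
    - [0.5, -1, 0, 0, 0, 0, 0]
    - [0.84, -1.7, 0, 0, 0, 0, 0]
    - [1.2, -2.4, 0, 0, 0, 0, 0]
    - [1.36, -2.73, 0, 0, 0, 0, 0]
    - [1.36, -2.73, 0, 0, 0, 0, 0]

```text
time: 75.52
tool_pos: [0.4744, -0.2435, 0.2073]
tool_rot: [-3.138, 0.002, 0.377]
contact_force: [0.3, 0.2, -1.9]
opening: 0.0196
grip_force: 49.9
```

Call:
carry_out:
  deltas:
    - [1.36, -2.73, 0, 0, 0, 0, 0]
    - [1.36, -2.73, 0, 0, 0, 0, 0]
    - [1.36, -2.73, 0, 0, 0, 0, 0]
    - [1.36, -2.73, 0, 0, 0, 0, 0]
    - [1.36, -2.73, 0, 0, 0, 0, 0]
    - [1.36, -2.73, 0, 0, 0, 0, 0]
    - [1.36, -2.73, 0, 0, 0, 0, 0]
    - [1.36, -2.73, 0, 0, 0, 0, 0]

```text
time: 76.18
tool_pos: [0.4945, -0.0004, 0.2077]
tool_rot: [-3.14, 0.003, 0.378]
contact_force: [0.5, -0.2, -2.6]
opening: 0.0194
grip_force: 49.9
```

Call:
carry_out:
  deltas:
    - [1.36, -2.73, 0, 0, 0, 0, 0]
    - [1.36, -2.73, 0, 0, 0, 0, 0]
    - [1.36, -2.73, 0, 0, 0, 0, 0]
    - [1.36, -2.73, 0, 0, 0, 0, 0]
    - [1.36, -2.73, 0, 0, 0, 0, 0]
    - [1.2, -2.4, 0, 0, 0, 0, 0]
    - [0.8, -1.7, 0, 0, 0, 0, 0]
    - [0, 0, 0, 0, 0, 0, 0]

```text
time: 76.85
tool_pos: [0.5106, 0.1983, 0.2073]
tool_rot: [-3.14, 0.003, 0.382]
contact_force: [0.1, 0.6, -2.1]
opening: 0.0195
grip_force: 49.9
```

```bash
python3 - <<'E'
from h import *
st(); to(.5172,.2455,.075,.378)
E
```

```text
t 76.85 p [0.5106 0.1983 0.2073] [-3.14e+00  3.00e-03  3.82e-01] q1,6 [0.23 1.42] F [ 0.1  0.6 -2.1] M [-0.08   0.015  0.018] grip 49.9 19.51
pose [0.5106 0.1983 0.2073] [-3.14e+00  3.00e-03  3.82e-01] q [0.23 0.41 1.5  0.   1.24 1.42] turn z 0.004 shift if unturned [ 2.36 -4.13 13.23] after turn [ 2.35 -4.14 13.23]
```

Call:
carry_out:
  deltas:
    - [0.59, -1.03, 0, 0, 0, 0, 0]
    - [0.59, -1.03, 0, 0, 0, 0, 0]
    - [0.59, -1.03, 0, 0, 0, 0, 0]
    - [0.59, -1.04, 0, 0, 0, 0, 0]
    - [0, 0, 0, 0, 0, 0, 0]
    - [0, 0, 1.5, 0, 0, 0, 0]
    - [0, 0, 1.5, 0, 0, 0, 0]
    - [0, 0, 1.5, 0, 0, 0, 0]

```text
time: 77.52
tool_pos: [0.5194, 0.2417, 0.1641]
tool_rot: [3.141, -0.001, 0.378]
contact_force: [-0.2, -0.7, -2.2]
opening: 0.0194
grip_force: 49.9
```

Call:
carry_out:
  deltas:
    - [0, 0, 1.5, 0, 0, 0, 0]
    - [0, 0, 1.5, 0, 0, 0, 0]
    - [0, 0, 1.5, 0, 0, 0, 0]
    - [0, 0, 1.5, 0, 0, 0, 0]
    - [0, 0, 1, 0, 0, 0, 0]
    - [0, 0, 0, 0, 0, 0, 0]
    - [0, 0, 0, 0, 0, 0, 0]
    - [0, 0, 0, 0, 0, 0, 0]

```text
time: 78.18
tool_pos: [0.5198, 0.2419, 0.0954]
tool_rot: [3.141, -0.001, 0.378]
contact_force: [-0.1, 0.2, -1.2]
opening: 0.0196
grip_force: 49.9
```

```bash
python3 - <<'E'
from h import *
st(); to(.5172,.2455,.0607,.378); s=shot('side'); c=shot('top'); t=robot.observe()['tool_pos']
P=np.vstack([cloud(c).reshape(-1,3),cloud(s).reshape(-1,3)]); k=(np.abs(P[:,2]-(t[2]-.0157))<.005)&(np.hypot(P[:,0]-.517,P[:,1]-.2455)<.085); q=P[k][:,:2]
(x,y),r=cv2.minEnclosingCircle((q*1000).astype(np.float32)); print('cover disc',x,y,r,k.sum())
u=proj(s,[[.517,.2455,.04]])[0].astype(int); cv2.imwrite('pics/z10.png',cv2.resize(s['image'][u[1]-30:u[1]+30,u[0]-40:u[0]+40],None,fx=8,fy=8,interpolation=cv2.INTER_CUBIC))
E
```

```text
t 78.18 p [0.5198 0.2419 0.0954] [ 3.141e+00 -1.000e-03  3.780e-01] q1,6 [0.3 1.5] F [-0.1  0.2 -1.2] M [ 0.036 -0.045 -0.02 ] grip 49.9 19.61
pose [0.5198 0.2419 0.0954] [ 3.141e+00 -1.000e-03  3.780e-01] q [ 0.3   0.57  1.57 -0.    1.    1.5 ] turn z -0.0 shift if unturned [-0.11 -0.44  3.47] after turn [-0.11 -0.44  3.47]
cover disc 514.57080078125 241.7398681640625 73.77550506591797 876
```

View pics/z10.png

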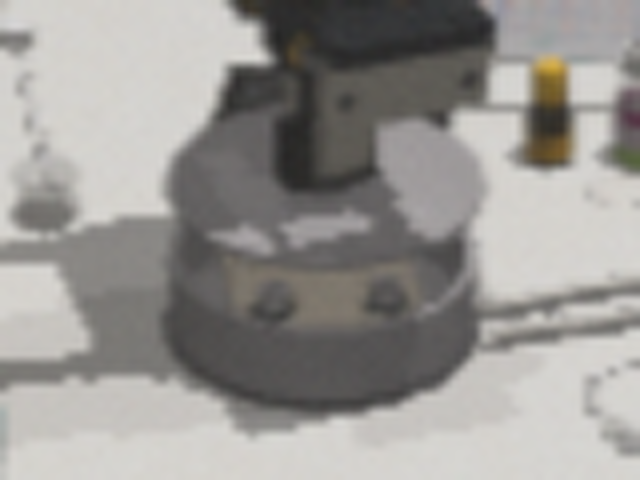

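Call:
carry_out:
  deltas:
    - [-0.05, -0.22, 0.5, 0, 0, 0, 0]
    - [-0.05, -0.22, 0.5, 0, 0, 0, 0]
    - [0, 0, 0.6, 0, 0, 0, 0]
    - [0, 0, 0.6, 0, 0, 0, 0]
    - [0, 0, 0.4, 0, 0, 0, 0]
    - [0, 0, 0.2, 0, 0, 0, 0]
    - [0, 0, 0.1, 0, 0, 0, 0]
    - [0, 0, 0, 0, 0, 0, 0]

```text
time: 78.95
tool_pos: [0.5166, 0.2454, 0.0652]
tool_rot: [3.142, 0.0, 0.378]
contact_force: [-0.6, 0.6, -1.5]
opening: 0.0196
grip_force: 49.9
```

Call:
carry_out:
  deltas:
    - [0, 0, 0.1, 0, 0, 0, 0]
    - [0, 0, 0.1, 0, 0, 0, 0]
    - [0, 0, 0.1, 0, 0, 0, 0]
    - [0, 0, 0.1, 0, 0, 0, 0]
    - [0, 0, 0, 0, 0, 0, 0]
    - [0, 0, 0, 0, 0, 0, 0]
    - [0, 0, 0, 0, 0, 0, 0]
    - [0, 0, 0, 0, 0, 0, 0]

```text
time: 79.62
tool_pos: [0.5167, 0.2455, 0.0616]
tool_rot: [3.142, -0.0, 0.378]
contact_force: [-0.2, 0.5, -2.6]
opening: 0.0196
grip_force: 49.9
```

```bash
python3 - <<'E'
from h import *
st()
E
```

```text
t 79.62 p [0.5167 0.2455 0.0616] [ 3.142 -0.     0.378] q1,6 [0.31 1.5 ] F [-0.2  0.5 -2.6] M [-0.058  0.003  0.016] grip 49.9 19.6
```

Call:
carry_out:
  deltas:
    - [0, 0, 0.05, 0, 0, 0, 0]
    - [0, 0, 0.05, 0, 0, 0, 0]
    - [0, 0, 0.05, 0, 0, 0, 0]
    - [0, 0, 0, 0, 0, 0, 0]
    - [0, 0, 0, 0, 0, 0, 0]
    - [0, 0, 0, 0, 0, 0, 0]
    - [0, 0, 0, 0, 0, 0, 0]
    - [0, 0, 0, 0, 0, 0, 0]

```text
time: 80.28
tool_pos: [0.5168, 0.2455, 0.0607]
tool_rot: [3.141, -0.001, 0.378]
contact_force: [-2.0, -1.0, 6.3]
opening: 0.0194
grip_force: 49.9
```

Call:
carry_out:
  deltas:
    - [0, 0, -0.07, 0, 0, 0, 0]
    - [0, 0, 0, 0, 0, 0, 0.24]
    - [0, 0, 0, 0, 0, 0, 0.28]
    - [0, 0, 0, 0, 0, 0, 0.34]
    - [0, 0, 0, 0, 0, 0, 0.42]
    - [0, 0, 0, 0, 0, 0, 0.5]
    - [0, 0, 0, 0, 0, 0, 0.5]
    - [0, 0, 0, 0, 0, 0, 0.5]

```text
time: 80.95
tool_pos: [0.5167, 0.2455, 0.0607]
tool_rot: [3.141, 0.0, 0.378]
contact_force: [0.2, 1.2, 0.3]
opening: 0.0452
grip_force: 0.0
```

Call:
carry_out:
  deltas:
    - [0, 0, -0.5, 0, 0, 0, 0.5]
    - [0, 0, -1, 0, 0, 0, 0.5]
    - [0, 0, -2, 0, 0, 0, 0.5]
    - [0, 0, -3, 0, 0, 0, 0.5]
    - [0, 0, -3, 0, 0, 0, 0.5]
    - [0, 0, -3, 0, 0, 0, 0.5]
    - [0, 0, -3, 0, 0, 0, 0.5]
    - [0, 0, -3, 0, 0, 0, 0.5]

```text
time: 81.62
tool_pos: [0.5164, 0.2454, 0.2484]
tool_rot: [3.141, -0.001, 0.378]
contact_force: [0.3, 0.2, 0.1]
opening: 0.0459
grip_force: 0.0
```

Call:
carry_out:
  deltas:
    - [1, 3, 0, 0, 0, 0, 0.5]
    - [1, 3, 0, 0, 0, 0, 0.5]
    - [0, 3, 0, 0, 0, 0, 0.5]
    - [0, 3, 0, 0, 0, 0, 0.5]
    - [0, 3, 0, 0, 0, 0, 0.5]
    - [0, 3, 0, 0, 0, 0, 0.5]
    - [0, 3, 0, 0, 0, 0, 0.5]
    - [0, 3, 0, 0, 0, 0, 0.5]

```text
time: 82.28
tool_pos: [0.6241, 0.0284, 0.247]
tool_rot: [3.141, -0.001, 0.378]
contact_force: [0.5, 1.1, -0.3]
opening: 0.0462
grip_force: 0.0
```

```bash
python3 - <<'E'
from h import *
st(); s=shot('side'); c=shot('top'); P=cloud(c)
p=P.reshape(-1,3); k=(np.hypot(p[:,0]-.5172,p[:,1]-.2455)<.064)&(np.hypot(p[:,0]-.5172,p[:,1]-.2455)>.03); q=p[k]; A=np.c_[q[:,:2]-[.517,.2455],np.ones(len(q))]; print('plane',np.linalg.lstsq(A,q[:,2],rcond=None)[0],len(q))
a=cv2.resize(s['image'][135:195,290:390],None,fx=4,fy=4,interpolation=cv2.INTER_CUBIC); b=cv2.resize(c['image'][155:215,165:265],None,fx=4,fy=4,interpolation=cv2.INTER_CUBIC)
cv2.imwrite('pics/z11.png',np.hstack([a,b]))
k=(np.abs(p[:,0]-.52)<.045)&(np.abs(p[:,1]-.43)<.04)&(p[:,2]>.045)&(p[:,2]<.07); print('drv',k.sum(),p[k].mean(0),cv2.minAreaRect((p[k][:,:2]*1000).astype(np.float32)))
E
```

```text
t 82.28 p [0.6241 0.0284 0.247 ] [ 3.141e+00 -1.000e-03  3.780e-01] q1,6 [-0.08  1.12] F [ 0.5  1.1 -0.3] M [-0.002 -0.037 -0.06 ] grip 0.0 46.24
plane [ 0.00465855 -0.00039803  0.04479195] 1184
drv 135 [0.53419126 0.44309078 0.05480932] ((535.5232543945312, 448.0397033691406), (69.3403549194336, 29.290246963500977), 51.71554183959961)
```

View pics/z11.png

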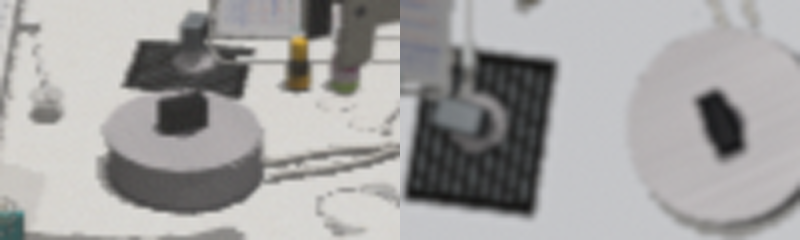

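```bash
python3 -c "
from cell import robot
print(robot.hand_in())"
```

```text
the job is handed in; nothing more can be done
None
```

I drove all four screws to their stops, stood the driver upright on the mat and set the cover level on the pot rim. I handed the job in at about 82 s; something nudged the driver about 25 mm after I let go, but it stayed upright on the mat.

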